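Restock the lazy susan from the spice drawer

TASK

Pull the drawer of the low white unit all the way out to its stop and turn the lazy susan by its knob all the way anticlockwise to its first click, where its three round cork places face the robot. Then stand every amber jar from the drawer upright on the middle of a cork place, one to each. With the jars aboard, turn the lazy susan clockwise by a third of a turn to its last click, push the drawer fully home and then swing the turnbutton squarely across its front, leaving the flat tin in the drawer and everything else on the counter where it is.

Things in the scene. Friction and masses are not known exactly. Their poses are not given: they have to be found in the camera images.
- turntable (a joint): the lazy susan's angle in rad, growing clockwise from above. It clicks every 30 degrees: 0 = loading click (cork places on the robot's side), 0.524, 1.047, 1.571, 2.094 = serving click. Each click draws the disc in from the nearer half of the gap and holds it against about 0.3 N m. End stops at -0.05 and 2.14, just past the first and last click. Starts near one of the middle clicks
- susan_axis (a point): centre of the lazy susan, a round wooden disc of 330 mm diameter, on its top face (30 mm above the counter) and vertical axis; it has three round cork places in a row near one edge and an upright steel knob
- susan_knob (a point): the lazy susan's knob, an upright smooth steel post of 20 mm diameter standing 55 mm above the disc, 135 mm from its axis, away from the jar places; point on its axis 34 mm above the disc (64 mm above the counter), 21 mm below its top
- place0 (a point): first (end) jar place on the lazy susan: a round cork inlay of 66 mm diameter, flush with the disc's top; point at its centre, 30 mm above the counter. No rim: a jar stands on it by friction. Axes turn with the disc: x across the row of places, y along it. The three are 72 mm apart in a straight row whose middle lies 75 mm from the disc's centre
- place1 (a point): middle jar place on the lazy susan: a round cork inlay of 66 mm diameter, flush with the disc's top; point at its centre, 30 mm above the counter. No rim: a jar stands on it by friction. Axes turn with the disc: x across the row of places, y along it. The three are 72 mm apart in a straight row whose middle lies 75 mm from the disc's centre
- place2 (a point): last (end) jar place on the lazy susan: a round cork inlay of 66 mm diameter, flush with the disc's top; point at its centre, 30 mm above the counter. No rim: a jar stands on it by friction. Axes turn with the disc: x across the row of places, y along it. The three are 72 mm apart in a straight row whose middle lies 75 mm from the disc's centre
- drawer (a joint): how far the drawer of the low white laminate unit (240 mm deep, 340 mm wide, 135 mm high) is pulled out, in m: 0 = shut, 0.16 = its stop. It slides towards the robot, with about 1.5 N friction, and stays where left. Starts shut or up to 15 mm open
- drawer_handle (a point): middle of the drawer's steel bar handle: a level bar of 10 mm diameter, 100 mm long, 105 mm above the counter, its axis 45 mm in front of the drawer's front panel. x points from the handle straight into the unit (the closing direction), y along the bar. The front panel is 336 mm wide, 12 mm thick, its top 131 mm above the counter
- drawer_floor (a point): centre of the floor of the drawer's front compartment, where the jars stand, 22 mm above the counter; x points into the unit (closing direction). It is 129 mm (x) by 292 mm (y) inside; the tall front panel bounds it at -x, walls 40 mm high on the other sides. At the stop the unit's front face (135 mm high) lies 95 mm to +x of this point
- latch (a joint): turnbutton at the unit's front corner on the +y side: a steel arm 85 mm long, 114 to 122 mm above the counter, on an upright pivot. Rad, growing anticlockwise from above: 0 = points straight out from the unit, clear of the drawer; 1.57 (stop) = squarely across the shut drawer's front, 4 mm before it. Starts a little below 0; stays where left; only to be swung across once the drawer is shut
- latch_tab (a point): the turnbutton's finger post: upright, 16 mm diameter, 60 mm from the pivot, from 122 to 170 mm above the counter; point on its axis at 150 mm height
- latch_pivot (a point): point on the turnbutton's vertical pivot axis, at 150 mm height
- jar0_center (a point): amber glass shaker jar with a dark twist cap, a straight cylinder of 58 mm diameter and 80 mm height, about 0.2 kg, heavy at the bottom; point at its centre, half-way up; z along its axis. Stands in the drawer, hidden until the drawer is out; two or three such jars are present (None: absent or held)
- jar1_center (a point): amber glass shaker jar with a dark twist cap, a straight cylinder of 58 mm diameter and 80 mm height, about 0.2 kg, heavy at the bottom; point at its centre, half-way up; z along its axis. Stands in the drawer, hidden until the drawer is out; two or three such jars are present (None: absent or held)
- jar2_center (a point): amber glass shaker jar with a dark twist cap, a straight cylinder of 58 mm diameter and 80 mm height, about 0.2 kg, heavy at the bottom; point at its centre, half-way up; z along its axis. Stands in the drawer, hidden until the drawer is out; two or three such jars are present (None: absent or held)
- tin_center (a point): plain round flat metal tin, 60 mm diameter, 50 mm high, in the drawer's back compartment; point at its centre. It stays in the drawer
- bowl_center (a point): small teal ceramic bowl, 110 mm wide, 50 mm high, on the counter; point at its centre. Bystander
- brush_grip (a point): stainless steel basting brush, 200 mm long, lying on the counter; point on its handle. Bystander
- spatula_grip (a point): bamboo spatula, 260 mm long, lying on the counter; point on its handle. Bystander
- mug_center (a point): white mug, 80 mm diameter, 90 mm high, on the counter; point at its centre. Bystander
- oil_center (a point): green glass oil bottle, 60 mm diameter, 200 mm high, on the counter; point half-way up. Bystander

How it is judged:
By the outcome, as a careful person would: the job done as asked, in the order asked, and still so for the second after the job is handed in, with the robot touching nothing.
Of jar0, jar1, jar2 only 2 to 3 are there at a start; the rules pass over those that are not, and their reading is None.
At some moment in a run one of jar0, jar1, jar2 may be knocked a few centimetres aside while the robot is not near it.
It also fails if it takes over 210 s, if anything falls off the work surface, if the arm or the gripper's body presses on something with over 40 N, if the wrist force passes 120 N, or if a joint passes its speed limit or range.

ROBOT

A 6-joint arm with a two-finger parallel gripper is mounted at the origin on the work surface. World frame = base frame: x ahead of the robot, y to its left, z up, the work surface at z = 0. Lengths are in m, angles in rad, forces in N, time in s.
With the tool pointing down it reaches from about 0.325 to 0.875 m from the base axis. Payload 4.4 kg.
Tool frame: the origin (TCP) lies on the centre line of the jaws, within the pads' length; the fingertips stand 14 mm ahead of it and the grasp point (between the pads) lies 5 mm behind it; x points along the fingers, z is the direction in which the jaws open and shut, and the axes are right-handed (so a half turn about x gives the same grasp; the last joint's range is limited). The gripper opens to 85 mm and grips with 20 to 120 N. Pads are 22 mm wide; open, the fingers measure 114 mm over their backs; the gripper's body (76 mm by 85 mm) begins 54 mm behind the grasp point. The pads swing forward as they close: fully open they stand 13 mm farther back than shut.
Start: joints at [1.087, 0.207, 1.542, -0, 1.393, -0.15], TCP at [0.188, 0.543, 0.245] pointing down, gripper open.
Joint ranges: [-2.73, 2.73], [-0.86, 2.22], [0.23, 2.46], [-1.11, 4.25], [0.08, 2.63], [-2.82, 2.82]. Speed limits (rad/s): [2.79, 2.79, 3.14, 3.14, 3.14, 3.14].

INTERFACE

Orientations are given as a rotation vector (axis times angle).
In Python, from bench import bot gives the robot as it stands.
- The arm moves only by the tool play_rows, never from a script. Its argument "series" is a list that holds one entry, the list of rows, each a list of 6 numbers: the shift along the tool's x, y, z scaled (see below), then the turn, a rotation vector about the tool's x, y, z scaled (see below). A call has 1 to 5 rows; each row is the pose to reach, as a shift and turn from the pose commanded when the call began, along the tool's axes at that moment; what a row does not reach only later rows make up. The controller multiplies each number of a shift by 60 cm and each number of a turn by pi/2 rad. A row lasts 1/12 s, in which the tool goes at most 41.7 mm and 7.16 degrees, less where a joint would pass 70% of its speed; a pose out of reach is approached as far as the arm can. A call with a number of a shift or a turn outside -1 to 1 is refused whole. A call with a gripper value outside its range is refused whole. "fingers" is the opening, from -1 (shut) to 1 (fully open), so that 0 is half open, set as the call begins (left out, the last holds). The fingers move at their own pace and stop on an object; "force" is the grip in N (left out, the last holds). Time passes only in rows, so rows that repeat a pose let the fingers close. It gives the time, the measured TCP pose, the force and the opening at its end, in the units of the state.
- bot.get_state(): the state, without advancing time (a new reading comes with each control period).
- bot.read_camera(name): name is "scene" or "side" or "wrist"; returns the picture (384x512x3 uint8, red, green, blue); there is no depth.
- bot.camera_model(name): a dict with "fx", "fy", "cx", "cy" (pixels), "extrinsics" (4x4, takes a point from camera to world coordinates); the wrist camera has in their place "hand_eye" (4x4, takes a point from camera to tool coordinates, whose origin is the TCP and whose axes are the tool frame's). Camera axes: x right, y down, z forward; pixel columns grow to the right and rows downward; lengths in m; the calibration is good to about 2 mm. The wrist camera is an equidistant fisheye: a pixel r from the principal point sees the ray r / f radians off the axis. A picture is of the moment at which its call begins: read the wrist's pose just before it. camera_model takes no time and is no camera call.
- bot.job_done(): hands the job in, once; it reports no verdict.
The state is a dict: "clock": time; "joint_positions": joint angles; "qvel": joint speeds; "joint_efforts": joint torques, N m; "position": TCP position; "orientation": TCP orientation; "contact_force": force on the tool from outside, world axes, zero at the start; "ft_torque": the same for the moment, N m; "width": finger opening in m.
Only numpy, scipy, OpenCV 4.12 (cv2) and the standard library are available. Lean on these libraries where they do the work, as an engineer would, in place of code of your own. Each camera call takes 0.05 s, during which the arm holds its last target. There are 200 camera calls.

## Working session

There is one attempt and no reset: what is moved stays moved. The work goes in short steps, Python scripts to look and compute and a tool call to move; the robot and the scene stay as the last step left them, time stands still between calls to the robot, and variables do not carry over. Pictures are saved under pics/ and viewed, about 12 in all and at most 16, crops included, and the job is handed in when it is done.

Besides the shell and the picture viewer there is one more tool, called after "Request:" by a JSON object that holds its "method" and its "body", one argument or row to a line. play_rows: Moves the arm, as the interface text tells. Shifts and turns lie within -1 to 1; 1 stands for 60 cm of shift or pi/2 rad of turn. Its arguments: {"type":"object","properties":{"series":{"type":"array","items":{"type":"array","items":{"type":"array","items":{"type":"number"}}}},"fingers":{"type":"number"},"force":{"type":"number"}},"required":["series"]}

```bash
ls; mkdir -p pics
cat > h.py <<'E'
import numpy as np, cv2
from scipy.spatial.transform import Rotation as R
from bench import bot
def snap(cam,name,crop=None,scale=1):
    s=bot.get_state(); im=bot.read_camera(cam); np.save('pics/%s.npy'%name,im)
    np.save('pics/%s_pose.npy'%name,np.r_[s['position'],s['orientation']])
    save(im,name,crop,scale); return im
def save(im,name,crop=None,scale=1):
    if crop: im=im[crop[1]:crop[3],crop[0]:crop[2]]
    im=cv2.resize(im,None,fx=scale,fy=scale,interpolation=cv2.INTER_CUBIC)
    cv2.imwrite('pics/%s.png'%name,im[:,:,::-1])
def T(p):
    M=np.eye(4);M[:3,:3]=R.from_rotvec(p[3:]).as_matrix();M[:3,3]=p[:3];return M
def ray(cam,u,v,pose=None):
    m=bot.camera_model(cam); x=(u-m['cx'])/m['fx'];y=(v-m['cy'])/m['fy']
    if cam=='wrist':
        E=T(pose)@np.array(m['hand_eye']); r=np.hypot(x,y); d=np.array([x/r*np.sin(r),y/r*np.sin(r),np.cos(r)]) if r>0 else np.array([0,0,1.])
    else: E=np.array(m['extrinsics']); d=np.array([x,y,1])
    d=E[:3,:3]@d; return E[:3,3],d/np.linalg.norm(d)
def onz(cam,u,v,z,pose=None):
    o,d=ray(cam,u,v,pose); return o+d*(z-o[2])/d[2]
def tri(rs):
    A=sum(np.eye(3)-np.outer(d,d) for o,d in rs); b=sum((np.eye(3)-np.outer(d,d))@o for o,d in rs)
    p=np.linalg.solve(A,b); return p,[np.linalg.norm(np.cross(p-o,d)) for o,d in rs]
def proj(cam,p,pose=None):
    m=bot.camera_model(cam); E=T(pose)@np.array(m['hand_eye']) if cam=='wrist' else np.array(m['extrinsics'])
    q=np.linalg.inv(E)@np.r_[p,1]; 
    if cam=='wrist':
        n=np.hypot(q[0],q[1]);a=np.arctan2(n,q[2]);return m['cx']+m['fx']*a*q[0]/n,m['cy']+m['fy']*a*q[1]/n
    return m['cx']+m['fx']*q[0]/q[2],m['cy']+m['fy']*q[1]/q[2]
E
python3 - <<'E'
from h import *
np.set_printoptions(precision=3,suppress=True)
a=snap('scene','s0');b=snap('side','d0')
save(a,'s0',None,1.5);save(b,'d0',None,1.5)
for k in bot.get_state().items(): print(k)
for c in ('scene','side','wrist'): print(bot.camera_model(c))
print(R.from_rotvec(bot.get_state()['orientation']).as_matrix())
E
```

```text
pics
('clock', 0.1)
('joint_positions', array([ 1.087,  0.207,  1.543, -0.   ,  1.394, -0.151]))
('qvel', array([-0.   , -0.003, -0.002,  0.001,  0.   ,  0.001]))
('joint_efforts', array([ -0.   , -38.409, -29.255,  -0.   ,   0.005,   0.   ]))
('position', array([0.188, 0.543, 0.244]))
('orientation', array([-0.961,  1.351,  0.959]))
('contact_force', array([-0.271, -1.198,  0.13 ]))
('ft_torque', array([ 0.002, -0.01 , -0.009]))
('width', 0.08536938381294883)
{'fx': 410.82063025343365, 'fy': 410.82063025343365, 'cx': 255.4443887651746, 'cy': 186.4748865482297, 'extrinsics': array([[ 0.4  ,  0.741, -0.54 ,  1.311],
       [ 0.917, -0.318,  0.242, -0.24 ],
       [ 0.007, -0.592, -0.806,  1.305],
       [ 0.   ,  0.   ,  0.   ,  1.   ]])}
{'fx': 483.8428134014248, 'fy': 483.8428134014248, 'cx': 253.00709004358512, 'cy': 191.18334004722553, 'extrinsics': array([[ 0.987, -0.126,  0.102,  0.341],
       [-0.161, -0.689,  0.707, -1.228],
       [-0.018, -0.714, -0.7  ,  1.407],
       [ 0.   ,  0.   ,  0.   ,  1.   ]])}
{'fx': 297.3186396354542, 'fy': 297.3186396354542, 'cx': 259.90831497859295, 'cy': 186.10414798028225, 'hand_eye': array([[-0.   , -0.286,  0.958, -0.129],
       [-0.001, -0.958, -0.286,  0.072],
       [ 1.   , -0.001, -0.   , -0.001],
       [ 0.   ,  0.   ,  0.   ,  1.   ]])}
[[-0.001 -0.945  0.328]
 [-0.002  0.328  0.945]
 [-1.     0.    -0.002]]
```

View pics/s0.png

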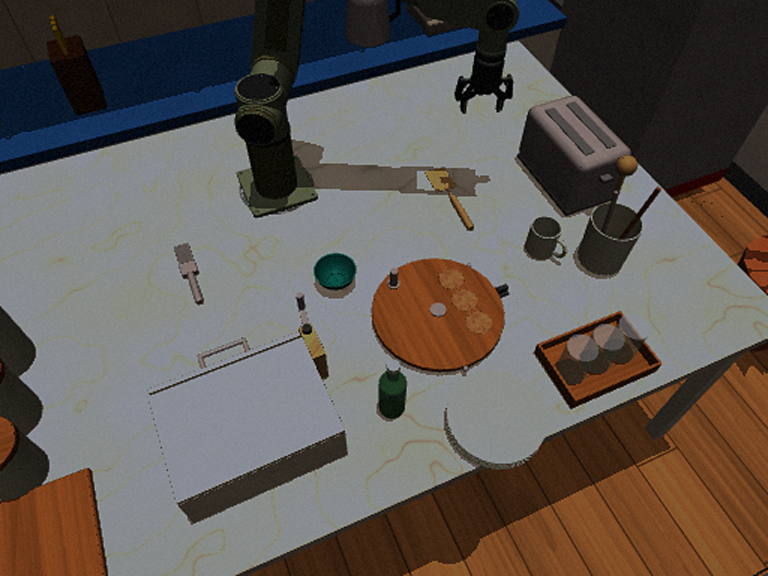

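View pics/d0.png

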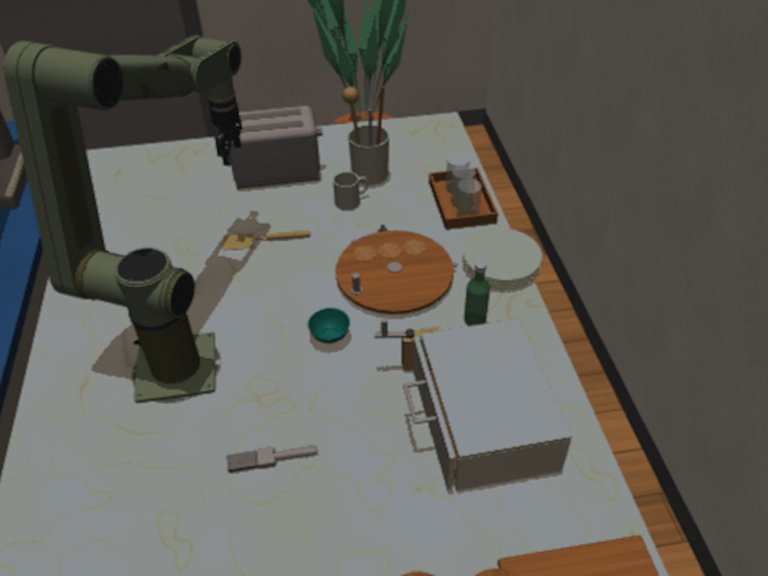

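The scene shows the disc centre at about (438,310)/1.5, its knob at (394,270), and cork places at (452,279), (465,300) and (479,323). The handle bar runs (200,353)–(247,345), with the latch tab at (300,296) and pivot at (307,328). In the side view the disc centre is (395,268), knob top (356,275), tab (384,322) and pivot (409,334).

Run:
```python
from h import *
np.set_printoptions(precision=3,suppress=True)
pts={'axis':((438,310),(395,268)),'knobtop':((394,270),(356,275)),'c0':((452,279),(365,254)),'c1':((465,300),(390,250)),'c2':((479,323),(414,247)),'tabtop':((300,296),(384,322)),'pivtop':((307,328),(409,334)),
'oiltop':((392,366),(480,268)),'unit_latchcorner_top':((300,338),(497,325)),'mug':((545,240),(347,190))}
for k,(a,b) in pts.items():
    r=[ray('scene',a[0]/1.5,a[1]/1.5),ray('side',b[0]/1.5,b[1]/1.5)]
    print(k,*tri(r))
for n,z,c,l in (('handle',.105,'scene',[(200,355),(223,350),(247,344)]),('handle',.105,'side',[(407,387),(418,414)]),('bowl',.05,'scene',[(335,267)]),('frontedge',.131,'scene',[(150,390),(299,340)]),('frontedge',.131,'side',[(417,332),(451,468)]),('unit top',.135,'scene',[(345,430),(190,508)])):
    for p in l: print(n,c,onz(c,p[0]/1.5,p[1]/1.5,z))
c=[np.load('pics/s0.npy'),np.load('pics/d0.npy')]
A=cv2.resize(c[0][180:280,90:240],None,fx=4,fy=4,interpolation=cv2.INTER_CUBIC)
B=cv2.resize(c[1][205:330,240:390],None,fx=4,fy=4,interpolation=cv2.INTER_CUBIC)
A=A[:300*2];o=np.zeros((500,1200,3),np.uint8);o[:400,:600]=A;o[:500,600:]=B
save(o,'crop1',None,.66)
```

```text
axis [0.597 0.229 0.03 ] [np.float64(0.000839154224391167), np.float64(0.0008391542243910497)]
knobtop [0.48  0.161 0.088] [np.float64(0.0011204151130420256), np.float64(0.0011204151130421005)]
c0 [0.524 0.306 0.027] [np.float64(0.0010554166206944598), np.float64(0.0010554166206945166)]
c1 [0.596 0.305 0.03 ] [np.float64(0.0003050360786716198), np.float64(0.0003050360786714758)]
c2 [0.668 0.307 0.027] [np.float64(0.0010869097629124947), np.float64(0.0010869097629127684)]
tabtop [ 0.514 -0.088  0.163] [np.float64(0.0007854403224460326), np.float64(0.0007854403224460046)]
pivtop [ 0.573 -0.097  0.118] [np.float64(0.0007063803645369957), np.float64(0.0007063803645368765)]
oiltop [0.772 0.023 0.19 ] [np.float64(0.0011696613051310738), np.float64(0.001169661305131001)]
unit_latchcorner_top [ 0.717 -0.172  0.256] [np.float64(0.05122343672849598), np.float64(0.0512234367284963)]
mug [0.512 0.592 0.04 ] [np.float64(0.0022674740022169994), np.float64(0.002267474002217026)]
handle scene [ 0.537 -0.335  0.105]
handle scene [ 0.544 -0.285  0.105]
handle scene [ 0.551 -0.232  0.105]
handle side [ 0.541 -0.241  0.105]
handle side [ 0.551 -0.318  0.105]
bowl scene [0.385 0.039 0.05 ]
frontedge scene [ 0.594 -0.448  0.131]
frontedge scene [ 0.603 -0.124  0.131]
frontedge side [ 0.591 -0.106  0.131]
frontedge side [ 0.585 -0.476  0.131]
unit top scene [ 0.838 -0.108  0.135]
unit top scene [ 0.866 -0.426  0.135]
```

View pics/crop1.png

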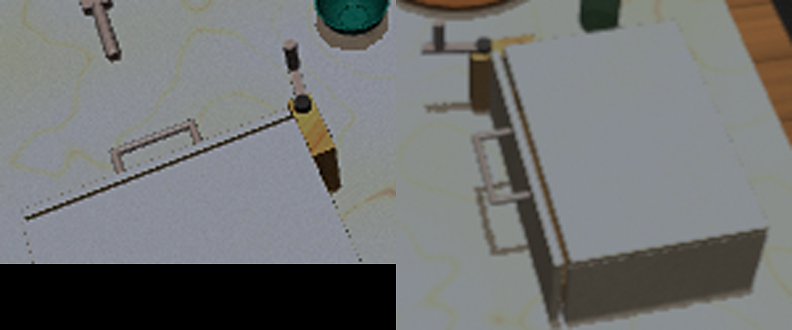

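Run:
```python
from h import *
np.set_printoptions(precision=4,suppress=True)
S=lambda x,y:ray('scene',90+x/2.64,180+y/2.64)
D=lambda x,y:ray('side',240+(x-396)/2.64,205+y/2.64)
P=lambda r,z:r[0]+r[1]*(z-r[0][2])/r[1][2]
for n,a,b in (('hR',(115,153),(492,200)),('hL',(195,124),(475,138)),('tab',(290,44),(438,28)),('piv',(303,103),(484,44))): print(n,*tri([S(*a),D(*b)]))
for q in ((25,217),(293,118)): print('gap S',P(S(*q),.133))
for q in ((504,48),(567,263)): print('gap D',P(D(*q),.133))
for q in ((676,20),(768,230)): print('back D',P(D(*q),.135))
for n,z in (('hR',.105),('hL',.105)):pass
print(P(S(115,153),.105),P(S(195,124),.105),P(D(492,200),.105),P(D(475,138),.105))
```

```text
hR [ 0.5403 -0.3349  0.104 ] [np.float64(0.0009202410730601465), np.float64(0.0009202410730600306)]
hL [ 0.5373 -0.2322  0.0988] [np.float64(0.0007453081175456036), np.float64(0.0007453081175456063)]
tab [ 0.5126 -0.0893  0.1613] [np.float64(0.0028197191431335402), np.float64(0.0028197191431336573)]
piv [ 0.5758 -0.0966  0.1219] [np.float64(0.00016791928331376081), np.float64(0.00016791928331374938)]
gap S [ 0.6022 -0.4506  0.133 ]
gap S [ 0.5987 -0.1169  0.133 ]
gap D [ 0.5986 -0.1179  0.133 ]
gap D [ 0.603  -0.4541  0.133 ]
back D [ 0.8375 -0.1113  0.135 ]
back D [ 0.8436 -0.4525  0.135 ]
[ 0.5417 -0.3354  0.105 ] [ 0.5406 -0.2317  0.105 ] [ 0.5396 -0.3347  0.105 ] [ 0.5368 -0.2376  0.105 ]
```

Request:
{"method": "play_rows", "body": {
  "series": [
    [[0,0,0,0.39,0,0],[0,0,0,0.39,0,0],[0,0,0,0.39,0,0],[0,0,0,0.39,0,0],[0,0,0,0.39,0,0]]
  ],
  "fingers": -0.06
}}

```text
clock: 0.52
position: [0.1882, 0.5429, 0.2445]
orientation: [-0.485, 1.517, 0.484]
contact_force: [0.6, -0.3, -0.1]
width: 0.0404
```

Request:
{"method": "play_rows", "body": {
  "series": [
    [[0,0,0,0.39,0,0],[0,0,0,0.39,0,0],[0,0,0,0.39,0,0],[0,0,0,0.39,0,0],[0,0,0,0.39,0,0]]
  ]
}}

```text
clock: 0.93
position: [0.1882, 0.5429, 0.2446]
orientation: [-0.006, 1.571, 0.004]
contact_force: [1.0, 0.3, -0.4]
width: 0.0399
```

Request:
{"method": "play_rows", "body": {
  "series": [
    [[0.0147,-0.2757,0.1173,0,0,0],[0.0147,-0.2757,0.1173,0,0,0],[0.0147,-0.2757,0.1173,0,0,0],[0.0147,-0.2757,0.1173,0,0,0],[0.0147,-0.2757,0.1173,0,0,0]]
  ]
}}

```text
clock: 1.35
position: [0.2612, 0.3742, 0.2352]
orientation: [-0.01, 1.572, 0.004]
contact_force: [0.1, 0.4, -1.1]
width: 0.0401
```

Request:
{"method": "play_rows", "body": {
  "series": [
    [[0.0147,-0.2757,0.1173,0,0,0],[0.0147,-0.2757,0.1173,0,0,0],[0.0147,-0.2757,0.1173,0,0,0],[0.0147,-0.2757,0.1173,0,0,0],[0.0147,-0.2757,0.1173,0,0,0]]
  ]
}}

```text
clock: 1.77
position: [0.3339, 0.2099, 0.227]
orientation: [-0.008, 1.571, 0.004]
contact_force: [0.8, -0.2, 0.6]
width: 0.0404
```

Request:
{"method": "play_rows", "body": {
  "series": [
    [[0.0147,-0.2757,0.1173,0,0,0],[0.0147,-0.2757,0.1173,0,0,0],[0.0147,-0.2757,0.1173,0,0,0],[0.0147,-0.2757,0.1173,0,0,0],[0.0147,-0.2757,0.1173,0,0,0]]
  ]
}}

```text
clock: 2.18
position: [0.4067, 0.0451, 0.2186]
orientation: [-0.007, 1.57, 0.004]
contact_force: [0.7, 0.2, 0.3]
width: 0.0399
```

Request:
{"method": "play_rows", "body": {
  "series": [
    [[0.0147,-0.2757,0.1173,0,0,0],[0.0147,-0.2757,0.1173,0,0,0],[0.0147,-0.2757,0.1173,0,0,0],[0.0147,-0.2757,0.1173,0,0,0],[0.0147,-0.2757,0.1173,0,0,0]]
  ]
}}

```text
clock: 2.6
position: [0.4792, -0.12, 0.2097]
orientation: [-0.008, 1.57, 0.004]
contact_force: [0.1, -0.7, 0.8]
width: 0.0399
```

Request:
{"method": "play_rows", "body": {
  "series": [
    [[0.0147,-0.2757,0.1173,0,0,0],[0.0147,-0.2757,0.1173,0,0,0],[0.0147,-0.2757,0.1173,0,0,0],[0.0147,-0.2757,0.1173,0,0,0],[0.0147,-0.2757,0.1173,0,0,0]]
  ]
}}

```text
clock: 3.02
position: [0.551, -0.2845, 0.2002]
orientation: [-0.008, 1.57, 0.005]
contact_force: [-0.7, 0.9, 1.6]
width: 0.0405
```

Run:
```python
from h import *
np.set_printoptions(precision=4,suppress=True)
im=snap('wrist','w1',None,1.5)
p=np.load('pics/w1_pose.npy');print(p,R.from_rotvec(p[3:]).as_matrix()[:,2],bot.get_state()['clock'])
for q in ([.540,-.284,.105],[.5135,-.089,.17],[.575,-.0966,.122]): print(np.array(proj('wrist',q,p))*1.5)
```

```text
[ 0.551  -0.2845  0.2002 -0.0084  1.5703  0.005 ] [1.     0.0085 0.0004] 3.0667
[368.8879 287.0754]
[ 297.7202 -141.1013]
[442.8321 -76.7526]
```

View pics/w1.png

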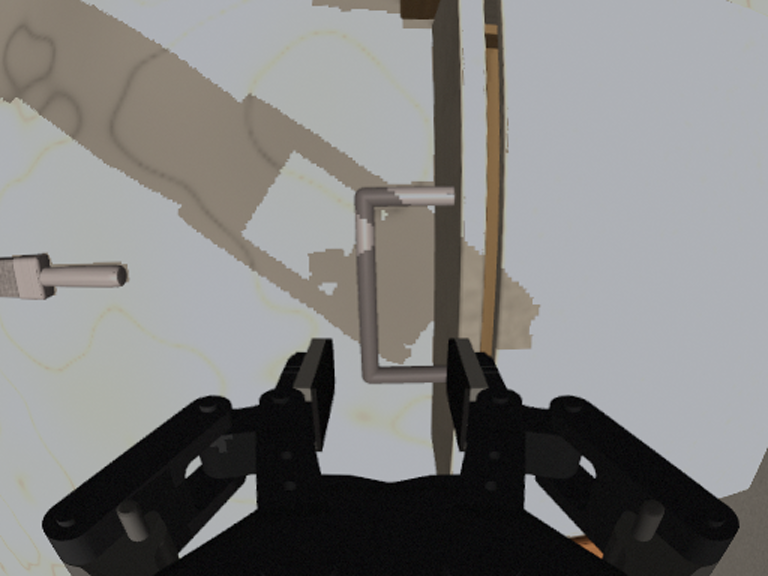

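The bar's ends are at (364,195) and (371,376), so its middle agrees with my estimate to about 1 mm. Now I'll descend, grip and pull.

Request:
{"method": "play_rows", "body": {
  "series": [
    [[0,0,-0.02,0,0,0],[0.04,0,-0.02,0,0,0],[0.08,0,-0.02,0,0,0],[0.12,0,-0.02,0,0,0],[0.1667,0,-0.02,0,0,0]]
  ]
}}

```text
clock: 3.48
position: [0.5381, -0.2789, 0.1009]
orientation: [-0.01, 1.57, 0.009]
contact_force: [0.2, -0.5, -0.1]
width: 0.0401
```

Request:
{"method": "play_rows", "body": {
  "series": [
    [[0,0,0,0,0,0],[0,0,0,0,0,0],[0,0,0,0,0,0],[0,0,0,0,0,0],[0,0,0,0,0,0]]
  ],
  "fingers": -1,
  "force": 50
}}

```text
clock: 3.9
position: [0.5376, -0.2785, 0.1008]
orientation: [-0.009, 1.572, 0.011]
contact_force: [1.3, 2.1, -3.2]
width: 0.0083
```

Request:
{"method": "play_rows", "body": {
  "series": [
    [[0,0,-0.02,0,0,0],[0,0,-0.04,0,0,0],[0,0,-0.06,0,0,0],[0,0,-0.08,0,0,0],[0,0,-0.1,0,0,0]]
  ]
}}

```text
clock: 4.32
position: [0.4775, -0.2802, 0.1008]
orientation: [-0.01, 1.571, 0.01]
contact_force: [2.4, -1.1, -5.5]
width: 0.0083
```

Request:
{"method": "play_rows", "body": {
  "series": [
    [[0,0,-0.02,0,0,0],[0,0,-0.04,0,0,0],[0,0,-0.06,0,0,0],[0,0,-0.08,0,0,0],[0,0,-0.1,0,0,0]]
  ]
}}

```text
clock: 4.73
position: [0.4172, -0.2818, 0.1008]
orientation: [-0.011, 1.571, 0.008]
contact_force: [2.1, -5.2, -10.2]
width: 0.0082
```

Request:
{"method": "play_rows", "body": {
  "series": [
    [[0,0,-0.01,0,0,0],[0,0,-0.02,0,0,0],[0,0,-0.03,0,0,0],[0,0,-0.035,0,0,0],[0,0,-0.04,0,0,0]]
  ]
}}

```text
clock: 5.15
position: [0.393, -0.2825, 0.1008]
orientation: [-0.011, 1.571, 0.007]
contact_force: [1.4, -5.4, -12.3]
width: 0.0083
```

Request:
{"method": "play_rows", "body": {
  "series": [
    [[0,0,-0.003,0,0,0],[0,0,-0.006,0,0,0],[0,0,-0.008,0,0,0],[0,0,-0.01,0,0,0]]
  ]
}}

```text
clock: 5.48
position: [0.3872, -0.2826, 0.1008]
orientation: [-0.011, 1.571, 0.007]
contact_force: [1.6, -5.3, -11.4]
width: 0.0081
```

Request:
{"method": "play_rows", "body": {
  "series": [
    [[0,0,-0.003,0,0,0],[0,0,-0.005,0,0,0],[0,0,-0.007,0,0,0]]
  ]
}}

```text
clock: 5.73
position: [0.3852, -0.2827, 0.1008]
orientation: [-0.011, 1.565, 0.006]
contact_force: [12.5, -4.8, -19.3]
width: 0.0083
```

Request:
{"method": "play_rows", "body": {
  "series": [
    [[0,0,-0.003,0,0,0],[0,0,-0.005,0,0,0]]
  ]
}}

```text
clock: 5.9
position: [0.3852, -0.2827, 0.1009]
orientation: [-0.01, 1.558, 0.005]
contact_force: [22.7, -3.7, -25.7]
width: 0.0081
```

Request:
{"method": "play_rows", "body": {
  "series": [
    [[0,0,0.006,0,0,0],[0,0,0.006,0,0,0],[0,0,0.006,0,0,0]]
  ],
  "fingers": -0.06
}}

```text
clock: 6.15
position: [0.3843, -0.2818, 0.102]
orientation: [-0.01, 1.571, 0.009]
contact_force: [0.1, -0.7, 0.1]
width: 0.0403
```

Request:
{"method": "play_rows", "body": {
  "series": [
    [[-0.06,0,0,0,0,0],[-0.12,0,0,0,0,0],[-0.18,0,0,0,0,0],[-0.24,0,0,0,0,0],[-0.27,0,0,0,0,0]]
  ]
}}

```text
clock: 6.57
position: [0.3853, -0.283, 0.269]
orientation: [-0.014, 1.566, 0.004]
contact_force: [0.1, -0.4, 0.9]
width: 0.0402
```

Run:
```python
from h import *
np.set_printoptions(precision=4,suppress=True)
im=snap('wrist','w2',None,1.5);snap('scene','s2');snap('side','d2')
p=np.load('pics/w2_pose.npy');print(p,bot.get_state()['clock'])
a=np.load('pics/s2.npy')[190:310,90:240];b=np.load('pics/d2.npy')[200:320,230:380]
save(np.hstack([a,b]),'c2',None,2.66)
```

```text
[ 0.3853 -0.283   0.269  -0.0138  1.5656  0.0042] 6.7167
```

View pics/w2.png

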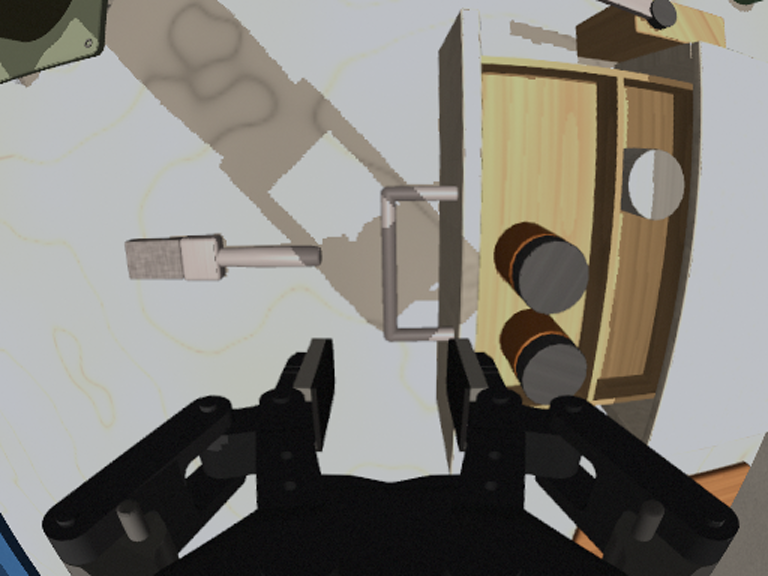

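View pics/c2.png

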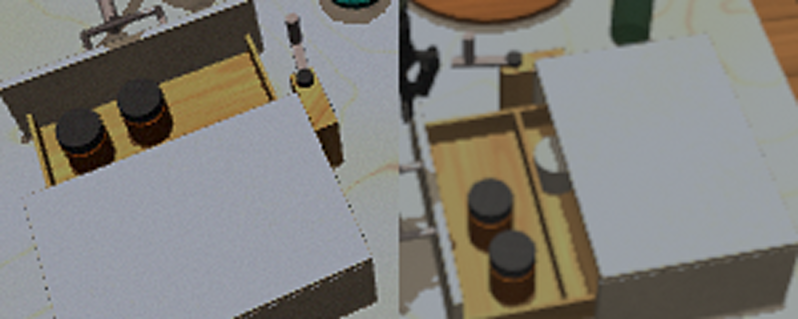

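Two jars stand in the drawer, with cap tops at wrist (554,275) and (554,367). The tin is in the back compartment. I count two jars because no third one is visible in any view.

Run:
```python
from h import *
np.set_printoptions(precision=4,suppress=True)
p=np.load('pics/w2_pose.npy')
for w,s,d in (((554,275),(143.4,226.5),(264.2,274.1)),((554,367),(120.1,239.2),(272.5,294))):
    rs=[ray('wrist',w[0]/1.5,w[1]/1.5,p),ray('scene',*s),ray('side',*d)]
    print(*tri(rs)); print([r[0]+r[1]*(.102-r[0][2])/r[1][2] for r in rs])
print('floor corners',[onz('wrist',u/1.5,v/1.5,.022,p) for u,v in ((483,72),(598,84),(590,400))])
print('panel', [onz('wrist',u/1.5,v/1.5,.131,p) for u,v in ((465,12),(478,70),(478,320))],'unit',onz('wrist',700/1.5,200/1.5,.135,p))
```

```text
[ 0.5067 -0.2963  0.0977] [np.float64(0.0011106226887061114), np.float64(0.0014565431746631835), np.float64(0.0006379163813412978)]
[array([ 0.5054, -0.2962,  0.102 ]), array([ 0.5096, -0.2946,  0.102 ]), array([ 0.5059, -0.3   ,  0.102 ])]
[ 0.5202 -0.3766  0.094 ] [np.float64(0.0006158867145697989), np.float64(0.0022545382853693527), np.float64(0.0019111213238344057)]
[array([ 0.5165, -0.3715,  0.102 ]), array([ 0.5268, -0.3775,  0.102 ]), array([ 0.5182, -0.3799,  0.102 ])]
floor corners [array([ 0.4633, -0.1429,  0.022 ]), array([ 0.5705, -0.1417,  0.022 ]), array([ 0.603 , -0.4581,  0.022 ])]
panel [array([ 0.4292, -0.1249,  0.131 ]), array([ 0.4371, -0.1615,  0.131 ]), array([ 0.4441, -0.3189,  0.131 ])] unit [ 0.6044 -0.2301  0.135 ]
```

```bash
cat >> h.py <<'E'
def down(pos,th):
    c,s=np.cos(th),np.sin(th); M=np.eye(4); M[:3,:3]=np.array([[0,-s,c],[0,c,s],[-1,0,0]]); M[:3,3]=pos; return M
def pose(): s=bot.get_state(); return T(np.r_[s['position'],s['orientation']])
def row(M0,M1):
    D=np.linalg.inv(M0)@M1; return [round(float(v),4) for v in np.r_[D[:3,3]/.6,R.from_matrix(D[:3,:3]).as_rotvec()/(np.pi/2)]]
def theta(M): return np.arctan2(M[1,2],M[0,2])
def plan(wps,M0=None,lin=.18,ang=np.radians(33)):
    "wps: (pos,theta) ; prints one final row per call"
    M0=pose() if M0 is None else M0
    for pos,th in wps:
        p0,t0=M0[:3,3].copy(),theta(M0); dt=(th-t0+np.pi)%(2*np.pi)-np.pi
        n=max(1,int(np.ceil(max(np.linalg.norm(pos-p0)/lin,abs(dt)/ang))))
        for i in range(1,n+1):
            M1=down(p0+(pos-p0)*i/n,t0+dt*i/n); print(row(M0,M1),M1[:3,3].round(3)); M0=M1
    return M0
def arc(c,r,z,a0,a1,off,n,M0):
    "tool on circle about c, polar a0->a1 deg in n rows, theta=polar+off deg; returns rows by 5"
    A=np.radians(np.linspace(a0,a1,n+1)[1:]); out=[]
    for k in range(0,n,5):
        rows=[]
        for a in A[k:k+5]:
            M1=down([c[0]+r*np.cos(a),c[1]+r*np.sin(a),z],a+np.radians(off)); rows.append(row(M0,M1))
        M0=M1; out.append(rows); print(rows)
    return M0
E
python3 - <<'E'
from h import *
M=plan([(np.array([.44,.05,.22]),0),(np.array([.48,.161,.16]),np.radians(-60)),(np.array([.48,.161,.06]),np.radians(-60))])
print()
arc((.597,.229),.1353,.06,210.2,306,90,20,M)
E
```

```text
[0.0373, 0.2767, 0.049, 0.0036, 0.0021, 0.0026] [ 0.412 -0.116  0.243]
[0.0383, 0.2768, 0.0475, 0.0037, 0.0, 0.0] [0.44 0.05 0.22]
[0.05, 0.0925, 0.0333, 0.3333, 0.0, 0.0] [0.46  0.106 0.19 ]
[0.05, 0.0968, -0.0174, 0.3333, 0.0, 0.0] [0.48  0.161 0.16 ]
[0.1667, 0.0, 0.0, -0.0, 0.0, 0.0] [0.48  0.161 0.06 ]

[[0.0, 0.0009, 0.019, -0.0554, 0.0, 0.0], [0.0, 0.0033, 0.0377, -0.1087, 0.0, 0.0], [0.0, 0.0073, 0.0561, -0.1619, 0.0, 0.0], [0.0, 0.0128, 0.0741, -0.2151, 0.0, 0.0], [0.0, 0.0198, 0.0916, -0.2683, 0.0, 0.0]]
[[0.0, 0.0008, 0.0188, -0.0532, 0.0, 0.0], [0.0, 0.0031, 0.0375, -0.1064, 0.0, 0.0], [0.0, 0.0071, 0.056, -0.1597, 0.0, 0.0], [0.0, 0.0125, 0.074, -0.2129, 0.0, 0.0], [0.0, 0.0194, 0.0915, -0.2661, 0.0, 0.0]]
[[0.0, 0.0008, 0.0188, -0.0532, 0.0, 0.0], [0.0, 0.0031, 0.0375, -0.1064, 0.0, 0.0], [0.0, 0.0071, 0.056, -0.1597, 0.0, 0.0], [0.0, 0.0125, 0.074, -0.2129, 0.0, 0.0], [0.0, 0.0194, 0.0915, -0.2661, 0.0, 0.0]]
[[0.0, 0.0008, 0.0188, -0.0532, 0.0, 0.0], [0.0, 0.0031, 0.0375, -0.1064, 0.0, 0.0], [0.0, 0.0071, 0.056, -0.1597, 0.0, 0.0], [0.0, 0.0125, 0.074, -0.2129, 0.0, 0.0], [0.0, 0.0194, 0.0915, -0.2661, 0.0, 0.0]]
```

Request:
{"method": "play_rows", "body": {
  "series": [
    [[0.037,0.277,0.049,0.0036,0.002,0.0026],[0.037,0.277,0.049,0.0036,0.002,0.0026],[0.037,0.277,0.049,0.0036,0.002,0.0026],[0.037,0.277,0.049,0.0036,0.002,0.0026],[0.037,0.277,0.049,0.0036,0.002,0.0026]]
  ],
  "fingers": 0.18
}}

```text
clock: 7.13
position: [0.4096, -0.1084, 0.2376]
orientation: [-0.001, 1.58, 0.018]
contact_force: [-0.3, -0.3, 0.2]
width: 0.0504
```

Request:
{"method": "play_rows", "body": {
  "series": [
    [[0.038,0.277,0.0475,0.0037,0,0],[0.038,0.277,0.0475,0.0037,0,0],[0.038,0.277,0.0475,0.0037,0,0],[0.038,0.277,0.0475,0.0037,0,0],[0.038,0.277,0.0475,0.0037,0,0]]
  ]
}}

```text
clock: 7.55
position: [0.4371, 0.0569, 0.2161]
orientation: [0.0, 1.579, 0.012]
contact_force: [-0.6, -0.8, -0.1]
width: 0.0505
```

Request:
{"method": "play_rows", "body": {
  "series": [
    [[0.05,0.0925,0.033,0.333,0,0],[0.05,0.0925,0.033,0.333,0,0],[0.05,0.0925,0.033,0.333,0,0],[0.05,0.0925,0.033,0.333,0,0],[0.05,0.0925,0.033,0.333,0,0]]
  ]
}}

```text
clock: 7.97
position: [0.4573, 0.1067, 0.1868]
orientation: [0.414, 1.54, -0.412]
contact_force: [0.4, -0.6, -0.5]
width: 0.0504
```

Request:
{"method": "play_rows", "body": {
  "series": [
    [[0.05,0.097,-0.0174,0.333,0,0],[0.05,0.097,-0.0174,0.333,0,0],[0.05,0.097,-0.0174,0.333,0,0],[0.05,0.097,-0.0174,0.333,0,0],[0.05,0.097,-0.0174,0.333,0,0]]
  ]
}}

```text
clock: 8.38
position: [0.4774, 0.1621, 0.1569]
orientation: [0.817, 1.42, -0.82]
contact_force: [-0.1, 0.5, -0.8]
width: 0.0505
```

Run:
```python
from h import *
im=snap('wrist','w3',None,1.5)
p=np.load('pics/w3_pose.npy');print(p,np.degrees(theta(T(p))))
for q in ([.48,.161,.085],[.597,.229,.03],[.524,.306,.03],[.596,.305,.03]): print(np.array(proj('wrist',q,p))*1.5)
plan([(np.array([.48,.161,.06]),np.radians(-60))])
```

```text
[ 0.47735412  0.1620569   0.15689249  0.81717553  1.42007048 -0.81982878] -60.154401357945076
[394.28381948 300.06854727]
[392.43844952  38.05681862]
[217.49301535  89.94679416]
[278.2424673  -14.21020187]
[0.1619, 0.0037, 0.0044, -0.0009, -0.0039, 0.0032] [0.48  0.161 0.06 ]
```

View pics/w3.png

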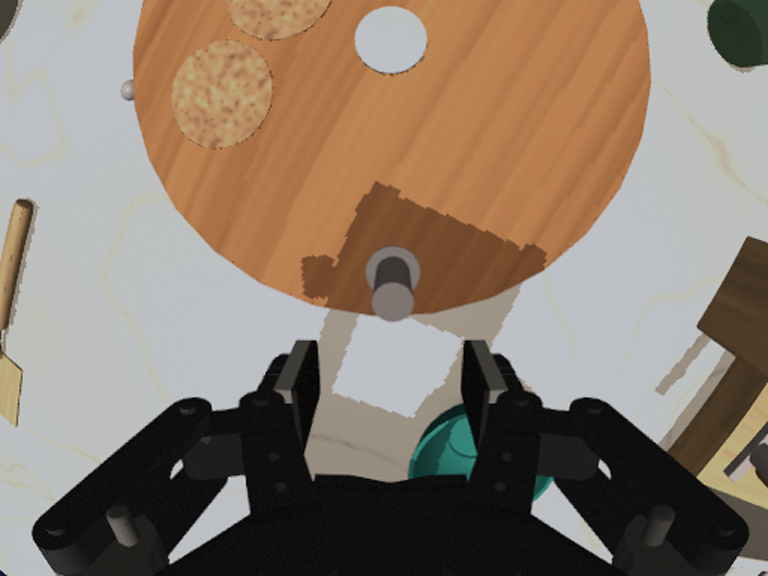

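Knob top is at (393,301) and the axis at (391,40), both as predicted. I'll descend, grip lightly and turn anticlockwise.

Request:
{"method": "play_rows", "body": {
  "series": [
    [[0.04,0.0037,0.0044,-0.001,-0.004,0.003],[0.08,0.0037,0.0044,-0.001,-0.004,0.003],[0.12,0.0037,0.0044,-0.001,-0.004,0.003],[0.15,0.0037,0.0044,-0.001,-0.004,0.003],[0.162,0.0037,0.0044,-0.001,-0.004,0.003]]
  ]
}}

```text
clock: 8.85
position: [0.4783, 0.1606, 0.058]
orientation: [0.811, 1.417, -0.815]
contact_force: [-0.0, 0.7, 0.2]
width: 0.0506
```

Request:
{"method": "play_rows", "body": {
  "series": [
    [[0,0,0,0,0,0],[0,0,0,0,0,0],[0,0,0,0,0,0],[0,0,0,0,0,0]]
  ],
  "fingers": -1,
  "force": 25
}}

```text
clock: 9.18
position: [0.4819, 0.1619, 0.0624]
orientation: [0.815, 1.41, -0.81]
contact_force: [-1.0, -0.9, -3.2]
width: 0.0192
```

Request:
{"method": "play_rows", "body": {
  "series": [
    [[0,0.0009,0.019,-0.0532,0,0],[0,0.0031,0.0377,-0.1064,0,0],[0,0.0071,0.056,-0.16,0,0],[0,0.0125,0.074,-0.213,0,0],[0,0.0194,0.0915,-0.266,0,0]]
  ]
}}

```text
clock: 9.6
position: [0.5208, 0.1209, 0.0625]
orientation: [0.491, 1.509, -0.483]
contact_force: [3.2, 5.5, -8.2]
width: 0.0191
```

Run:
```python
from h import *
s=bot.get_state();M=pose();print(s['position'],np.degrees(theta(M)),s['contact_force'],s['ft_torque'],s['width'])
d=s['position'][:2]-np.array([.597,.229]);print(np.hypot(*d),np.degrees(np.arctan2(d[1],d[0])))
```

```text
[0.52076361 0.12092969 0.06250088] -35.65893253422625 [ 3.20593877  5.47566263 -8.21340263] [ 0.90672145 -0.33456192  0.1736989 ] 0.01909360714959062
0.13225421555980485 -125.20041511615611
```

Request:
{"method": "play_rows", "body": {
  "series": [
    [[0,0.0009,0.019,-0.0532,0,0],[0,0.0031,0.0377,-0.1064,0,0],[0,0.0071,0.056,-0.16,0,0],[0,0.0125,0.074,-0.213,0,0],[0,0.0194,0.0915,-0.266,0,0]]
  ]
}}

```text
clock: 10.02
position: [0.5713, 0.1002, 0.0625]
orientation: [0.166, 1.56, -0.156]
contact_force: [1.9, 10.3, -6.0]
width: 0.0192
```

Request:
{"method": "play_rows", "body": {
  "series": [
    [[0,0.0009,0.019,-0.0532,0,0],[0,0.0031,0.0377,-0.1064,0,0],[0,0.0071,0.056,-0.16,0,0],[0,0.0125,0.074,-0.213,0,0],[0,0.0194,0.0915,-0.266,0,0]]
  ]
}}

```text
clock: 10.43
position: [0.6254, 0.1015, 0.0625]
orientation: [-0.162, 1.564, 0.173]
contact_force: [-4.2, 11.5, -0.9]
width: 0.0195
```

Run:
```python
from h import *
s=bot.get_state();M=pose();print(s['position'],np.degrees(theta(M)),s['contact_force'],s['ft_torque'],s['width'])
d=s['position'][:2]-np.array([.597,.229]);print(np.hypot(*d),np.degrees(np.arctan2(d[1],d[0])))
```

```text
[0.62535902 0.10149042 0.0624861 ] 12.221612504230123 [-4.16916078 11.5252029  -0.86092428] [ 1.56716311  0.77516635 -0.02818677] 0.019464068410128512
0.13062514070164877 -77.4611072170904
```

Request:
{"method": "play_rows", "body": {
  "series": [
    [[0,0.0,0.017,-0.045,0,0],[0,0.0015,0.032,-0.09,0,0],[0,0.004,0.048,-0.135,0,0],[0,0.007,0.064,-0.18,0,0],[0,0.009,0.071,-0.2,0,0]]
  ]
}}

```text
clock: 10.85
position: [0.6647, 0.1177, 0.0625]
orientation: [-0.407, 1.531, 0.421]
contact_force: [-9.4, 11.8, 3.0]
width: 0.0189
```

Request:
{"method": "play_rows", "body": {
  "series": [
    [[0,0.0,0.004,-0.012,0,0],[0,0.0,0.008,-0.024,0,0],[0,0.0,0.012,-0.035,0,0]]
  ]
}}

```text
clock: 11.1
position: [0.6678, 0.1198, 0.0624]
orientation: [-0.449, 1.531, 0.462]
contact_force: [-20.8, 6.9, 9.3]
width: 0.0193
```

Run:
```python
from h import *
s=bot.get_state();M=pose();print(s['position'],np.degrees(theta(M)),s['contact_force'],s['ft_torque'],s['width'])
d=s['position'][:2]-np.array([.597,.229]);print(np.hypot(*d),np.degrees(np.arctan2(d[1],d[0])))
```

```text
[0.66775196 0.11976352 0.06242323] 33.26627497055338 [-20.75402236   6.93435707   9.33991229] [ 0.9834088   2.82221155 -0.33168448] 0.019330208907914224
0.1301477960992887 -57.069055525347686
```

Request:
{"method": "play_rows", "body": {
  "series": [
    [[0,0,-0.015,0.03,0,0],[0,0,-0.015,0.03,0,0],[0,0,-0.015,0.03,0,0],[0,0,-0.015,0.03,0,0]]
  ],
  "fingers": 0.18
}}

```text
clock: 11.43
position: [0.6675, 0.1104, 0.0639]
orientation: [-0.417, 1.523, 0.416]
contact_force: [-0.1, 0.0, 0.4]
width: 0.0502
```

Request:
{"method": "play_rows", "body": {
  "series": [
    [[-0.06,0,0,0,0,0],[-0.12,0,0,0,0,0],[-0.18,0,0,0,0,0],[-0.24,0,0,0,0,0],[-0.3,0,0,0,0,0]]
  ]
}}

```text
clock: 11.85
position: [0.666, 0.11, 0.2451]
orientation: [-0.416, 1.524, 0.416]
contact_force: [0.7, 0.5, -0.4]
width: 0.0504
```

Run:
```python
from h import *
plan([(np.array([.50,.13,.245]),np.radians(0)),(np.array([.46,-.1,.245]),np.radians(0)),(np.array([.506,-.297,.21]),np.radians(0))])
```

```text
[-0.0014, 0.1689, -0.2215, 0.3383, 0.0038, 0.0003] [0.5   0.13  0.245]
[0.0, -0.1917, -0.0333, 0.0, 0.0, 0.0] [0.48  0.015 0.245]
[0.0, -0.1917, -0.0333, 0.0, 0.0, 0.0] [ 0.46  -0.1    0.245]
[0.0292, -0.1642, 0.0383, 0.0, 0.0, 0.0] [ 0.483 -0.198  0.227]
[0.0292, -0.1642, 0.0383, 0.0, 0.0, 0.0] [ 0.506 -0.297  0.21 ]
```

Request:
{"method": "play_rows", "body": {
  "series": [
    [[-0.001,0.169,-0.2215,0.338,0.004,0],[-0.001,0.169,-0.2215,0.338,0.004,0],[-0.001,0.169,-0.2215,0.338,0.004,0],[-0.001,0.169,-0.2215,0.338,0.004,0],[-0.001,0.169,-0.2215,0.338,0.004,0]]
  ],
  "fingers": 0.65
}}

```text
clock: 12.27
position: [0.4901, 0.1311, 0.2397]
orientation: [0.001, 1.584, -0.002]
contact_force: [-0.4, 0.8, -1.0]
width: 0.0705
```

Run:
```python
from h import *
im=snap('wrist','w4',None,1.5); snap('side','d4'); snap('scene','s4')
p=np.load('pics/w4_pose.npy');print(p,np.degrees(theta(T(p))))
a=np.load('pics/s4.npy')[140:290,190:390];b=np.load('pics/d4.npy')[130:280,190:390]
save(np.hstack([a,b]),'c4',None,2)
```

```text
[ 4.90128958e-01  1.31116619e-01  2.39659655e-01  1.03698826e-03
  1.58384040e+00 -2.07346292e-03] -0.1135061090387846
```

View pics/w4.png

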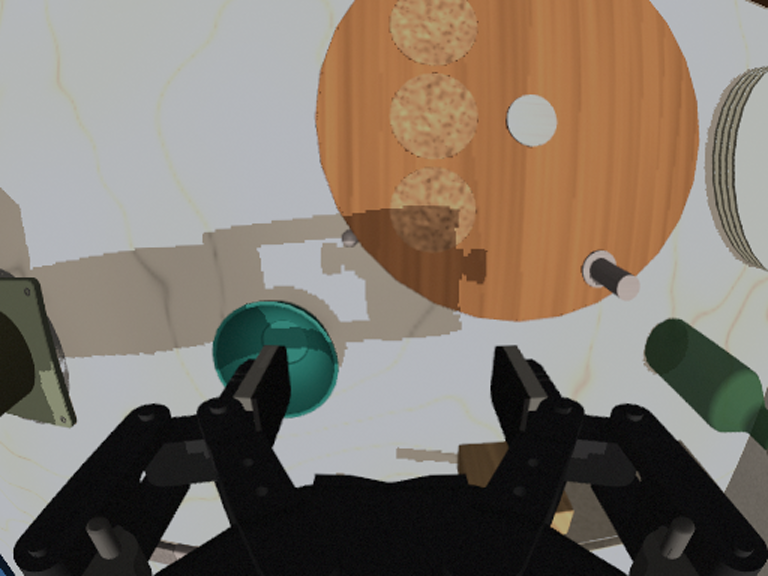

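The cork places now face the robot in a row at (434,28), (433,116) and (434,210), with the axis at (531,120).

Run:
```python
from h import *
np.set_printoptions(precision=4,suppress=True)
p=np.load('pics/w4_pose.npy')
for q in ((434,28),(433.5,116),(434,210),(531.5,120)): print(onz('wrist',q[0]/1.5,q[1]/1.5,.03,p)[:2])
plan([(np.array([.46,-.1,.245]),np.radians(0)),(np.array([.506,-.297,.21]),np.radians(0))])
```

```text
[0.5212 0.2983]
[0.5205 0.229 ]
[0.5214 0.1573]
[0.5965 0.2294]
[-0.001, -0.1919, -0.0338, 0.0006, 0.0009, 0.0003] [0.48  0.015 0.244]
[-0.0011, -0.192, -0.0337, 0.0006, 0.0, 0.0] [ 0.46  -0.1    0.245]
[0.0292, -0.1642, 0.0383, 0.0, 0.0, 0.0] [ 0.483 -0.198  0.227]
[0.0292, -0.1642, 0.0383, 0.0, 0.0, 0.0] [ 0.506 -0.297  0.21 ]
```

View pics/c4.png

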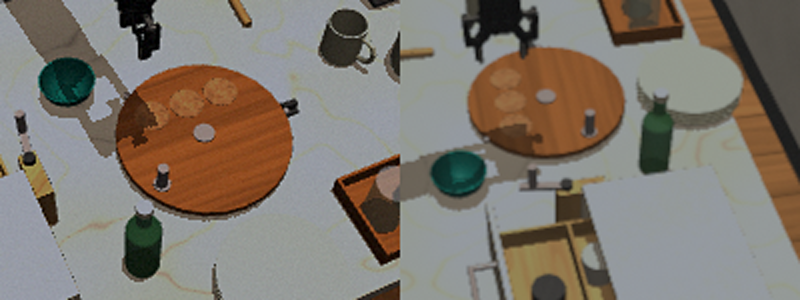

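Request:
{"method": "play_rows", "body": {
  "series": [
    [[-0.001,-0.192,-0.034,0.0006,0.001,0],[-0.001,-0.192,-0.034,0.0006,0.001,0],[-0.001,-0.192,-0.034,0.0006,0.001,0],[-0.001,-0.192,-0.034,0.0006,0.001,0],[-0.001,-0.192,-0.034,0.0006,0.001,0]]
  ]
}}

```text
clock: 12.83
position: [0.4814, 0.013, 0.2445]
orientation: [0.003, 1.571, -0.004]
contact_force: [0.4, 0.7, -0.5]
width: 0.0705
```

Request:
{"method": "play_rows", "body": {
  "series": [
    [[-0.001,-0.192,-0.034,0,0,0],[-0.001,-0.192,-0.034,0,0,0],[-0.001,-0.192,-0.034,0,0,0],[-0.001,-0.192,-0.034,0,0,0],[-0.001,-0.192,-0.034,0,0,0]]
  ]
}}

```text
clock: 13.25
position: [0.4601, -0.101, 0.2447]
orientation: [0.002, 1.572, -0.003]
contact_force: [0.6, 0.2, -0.8]
width: 0.0704
```

Request:
{"method": "play_rows", "body": {
  "series": [
    [[0.029,-0.33,0.0767,0,0,0],[0.029,-0.33,0.0767,0,0,0],[0.029,-0.33,0.0767,0,0,0],[0.029,-0.33,0.0767,0,0,0],[0.029,-0.33,0.0767,0,0,0]]
  ]
}}

```text
clock: 13.67
position: [0.5068, -0.2986, 0.2264]
orientation: [-0.002, 1.573, 0.001]
contact_force: [0.6, -0.1, 0.5]
width: 0.0704
```

Request:
{"method": "play_rows", "body": {
  "series": [
    [[0,0,0,0,0,0],[0,0,0,0,0,0]]
  ]
}}

```text
clock: 13.83
position: [0.506, -0.2981, 0.2256]
orientation: [0.001, 1.575, 0.0]
contact_force: [0.1, 0.4, -0.7]
width: 0.0704
```

Run:
```python
from h import *
im=snap('wrist','w5',None,1.5)
p=np.load('pics/w5_pose.npy');print(p,np.degrees(theta(T(p))))
for q in ([.507,-.297,.102],[.519,-.377,.102]): print(np.array(proj('wrist',q,p))*1.5)
```

```text
[ 5.05973158e-01 -2.98113879e-01  2.25635093e-01  1.26179215e-03
  1.57456357e+00  1.87061497e-04] -0.039081978788416724
[392.30137983 272.16172535]
[410.697718  390.4218456]
```

View pics/w5.png

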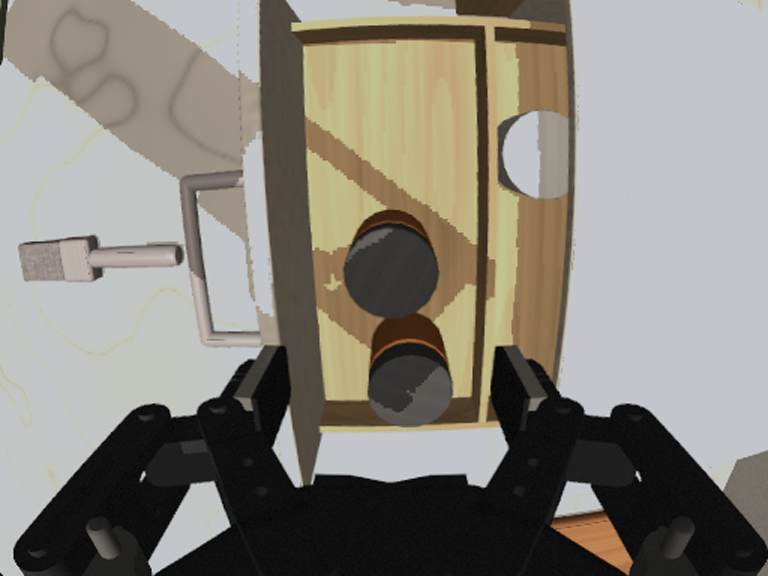

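Cap A is centred at (391,271) and cap B at (410,386), and there are only two jars. A matches its estimate within 1 mm. Descending on A.

Request:
{"method": "play_rows", "body": {
  "series": [
    [[0.05,0.002,0,0,-0.002,0],[0.1,0.002,0,0,-0.002,0],[0.14,0.002,0,0,-0.002,0],[0.165,0.002,0,0,-0.002,0],[0.19,0.002,0,0,-0.002,0]]
  ]
}}

```text
clock: 14.3
position: [0.5044, -0.2935, 0.1114]
orientation: [-0.001, 1.572, 0.003]
contact_force: [-0.0, 0.4, 0.1]
width: 0.0703
```

Request:
{"method": "play_rows", "body": {
  "series": [
    [[0.02,0,0,0,0,0],[0.04,0,0,0,0,0],[0.055,0,0,0,0,0],[0.055,0,0,0,0,0]]
  ]
}}

```text
clock: 14.63
position: [0.5108, -0.2981, 0.0827]
orientation: [-0.007, 1.557, -0.005]
contact_force: [14.2, -1.9, -3.9]
width: 0.0704
```

Request:
{"method": "play_rows", "body": {
  "series": [
    [[0,0,0,0,0,0],[0,0,0,0,0,0],[0,0,0,0,0,0],[0,0,0,0,0,0],[0,0,0,0,0,0]]
  ],
  "fingers": -1,
  "force": 30
}}

```text
clock: 15.05
position: [0.5062, -0.2967, 0.0814]
orientation: [-0.001, 1.567, -0.002]
contact_force: [2.5, 1.5, 5.5]
width: 0.0572
```

Request:
{"method": "play_rows", "body": {
  "series": [
    [[-0.03,0,0,0,0,0],[-0.08,0,0,0,0,0],[-0.14,0,0,0,0,0],[-0.2,0,0,0,0,0],[-0.26,0,0,0,0,0]]
  ]
}}

```text
clock: 15.47
position: [0.5028, -0.2953, 0.2352]
orientation: [0.002, 1.575, 0.002]
contact_force: [0.6, -0.6, -3.8]
width: 0.0571
```

Request:
{"method": "play_rows", "body": {
  "series": [
    [[-0.04,0,0,0,0,0],[-0.05,0,0,0,0,0]]
  ]
}}

```text
clock: 15.63
position: [0.5057, -0.2976, 0.2706]
orientation: [-0.005, 1.565, -0.005]
contact_force: [0.4, -0.6, -1.3]
width: 0.0574
```

Run:
```python
from h import *
s=bot.get_state();print(s['position'],s['width'],s['contact_force'],s['orientation'])
plan([(np.array([.515,-.03,.27]),0),(np.array([.5215,.229,.16]),0),(np.array([.5215,.229,.1]),0)],lin=.16)
```

```text
[ 0.50573899 -0.29761063  0.27058162] 0.05737978348421462 [ 0.35140964 -0.59105066 -1.33492745] [-0.00453344  1.56491442 -0.00460664]
[-0.0008, 0.223, 0.0077, -0.0, 0.0037, 0.0037] [ 0.51  -0.164  0.27 ]
[0.0005, 0.223, 0.0077, -0.0, 0.0, 0.0] [ 0.515 -0.03   0.27 ]
[0.0917, 0.2158, 0.0054, 0.0, 0.0, 0.0] [0.518 0.099 0.215]
[0.0917, 0.2158, 0.0054, 0.0, 0.0, 0.0] [0.522 0.229 0.16 ]
[0.1, 0.0, 0.0, 0.0, 0.0, 0.0] [0.522 0.229 0.1  ]
```

Request:
{"method": "play_rows", "body": {
  "series": [
    [[0,0.045,0.001,0,0,0],[0,0.09,0.003,0,0,0],[0,0.134,0.005,0,0,0],[0,0.178,0.006,0,0,0],[0,0.223,0.0077,0,0,0]]
  ]
}}

```text
clock: 16.05
position: [0.5069, -0.1609, 0.2622]
orientation: [0.002, 1.576, 0.001]
contact_force: [0.2, 0.1, -3.0]
width: 0.0569
```

Request:
{"method": "play_rows", "body": {
  "series": [
    [[0,0.045,0.001,0,0,0],[0,0.09,0.003,0,0,0],[0,0.134,0.005,0,0,0],[0,0.178,0.006,0,0,0],[0,0.223,0.0077,0,0,0]]
  ]
}}

```text
clock: 16.47
position: [0.5114, -0.0274, 0.2623]
orientation: [0.001, 1.577, -0.0]
contact_force: [0.5, 0.1, -2.5]
width: 0.0572
```

Request:
{"method": "play_rows", "body": {
  "series": [
    [[0.018,0.043,0.001,0,0,0],[0.036,0.086,0.002,0,0,0],[0.055,0.13,0.003,0,0,0],[0.073,0.173,0.004,0,0,0],[0.092,0.216,0.0054,0,0,0]]
  ]
}}

```text
clock: 16.88
position: [0.5144, 0.1018, 0.2067]
orientation: [-0.001, 1.576, -0.001]
contact_force: [0.2, 1.0, -1.8]
width: 0.0572
```

Request:
{"method": "play_rows", "body": {
  "series": [
    [[0.018,0.043,0.001,0,0,0],[0.036,0.086,0.002,0,0,0],[0.055,0.13,0.003,0,0,0],[0.073,0.173,0.004,0,0,0],[0.092,0.216,0.0054,0,0,0]]
  ]
}}

```text
clock: 17.3
position: [0.5175, 0.2307, 0.1513]
orientation: [-0.002, 1.576, -0.002]
contact_force: [0.9, 1.0, -2.3]
width: 0.0571
```

Request:
{"method": "play_rows", "body": {
  "series": [
    [[0,0,0,0,0,0],[0,0,0,0,0,0],[0,0,0,0,0,0]]
  ]
}}

```text
clock: 17.55
position: [0.5185, 0.2294, 0.1528]
orientation: [-0.002, 1.575, -0.002]
contact_force: [0.5, 0.1, -3.0]
width: 0.057
```

Run:
```python
from h import *
s=bot.get_state();print(s['position'],s['width'],s['contact_force'],s['orientation'])
plan([(np.array([.5215,.229,.1]),0)],lin=.16)
```

```text
[0.51854327 0.22936691 0.15284611] 0.05700051242958923 [ 0.51218337  0.13719745 -2.99365704] [-0.00193856  1.57485447 -0.00174953]
[0.0881, -0.0004, 0.0053, 0.0001, -0.0026, 0.0015] [0.522 0.229 0.1  ]
```

Request:
{"method": "play_rows", "body": {
  "series": [
    [[0.03,0,0.005,0,-0.002,0.001],[0.06,0,0.005,0,-0.002,0.001],[0.08,0,0.005,0,-0.002,0.001],[0.096,0,0.005,0,-0.002,0.001],[0.096,0,0.005,0,-0.002,0.001]]
  ]
}}

```text
clock: 17.97
position: [0.5212, 0.2285, 0.0946]
orientation: [0.001, 1.573, -0.002]
contact_force: [-0.7, -0.0, -2.5]
width: 0.0572
```

Request:
{"method": "play_rows", "body": {
  "series": [
    [[0.002,0,0,0,0,0],[0.005,0,0,0,0,0],[0.005,0,0,0,0,0]]
  ]
}}

```text
clock: 18.22
position: [0.5238, 0.23, 0.095]
orientation: [0.002, 1.566, 0.0]
contact_force: [-0.4, 0.3, -3.1]
width: 0.0572
```

Request:
{"method": "play_rows", "body": {
  "series": [
    [[0.004,0,0,0,0,0],[0.004,0,0,0,0,0],[0.004,0,0,0,0,0]]
  ]
}}

```text
clock: 18.47
position: [0.5232, 0.23, 0.092]
orientation: [0.001, 1.568, 0.0]
contact_force: [0.1, 0.7, -2.1]
width: 0.0568
```

Request:
{"method": "play_rows", "body": {
  "series": [
    [[0.003,0,0,0,0,0],[0.003,0,0,0,0,0]]
  ]
}}

```text
clock: 18.63
position: [0.523, 0.2299, 0.0898]
orientation: [0.001, 1.568, 0.0]
contact_force: [-0.4, 0.2, -2.9]
width: 0.0567
```

Request:
{"method": "play_rows", "body": {
  "series": [
    [[0.003,0,0,0,0,0],[0.003,0,0,0,0,0]]
  ]
}}

```text
clock: 18.8
position: [0.5232, 0.2301, 0.0894]
orientation: [0.001, 1.568, 0.0]
contact_force: [-3.8, -0.4, 4.8]
width: 0.0572
```

Request:
{"method": "play_rows", "body": {
  "series": [
    [[0,0,0,0,0,0],[0,0,0,0,0,0],[0,0,0,0,0,0],[0,0,0,0,0,0]]
  ],
  "fingers": 0.65
}}

```text
clock: 19.13
position: [0.5234, 0.2299, 0.0884]
orientation: [0.001, 1.567, 0.0]
contact_force: [-0.3, -0.1, -0.3]
width: 0.0704
```

Request:
{"method": "play_rows", "body": {
  "series": [
    [[-0.04,0,0,0,0,0],[-0.1,0,0,0,0,0],[-0.16,0,0,0,0,0],[-0.22,0,0,0,0,0],[-0.26,0,0,0,0,0]]
  ]
}}

```text
clock: 19.55
position: [0.5241, 0.2301, 0.2484]
orientation: [0.002, 1.563, 0.001]
contact_force: [1.2, 0.6, 0.1]
width: 0.0704
```

Request:
{"method": "play_rows", "body": {
  "series": [
    [[0,0,0,0,0,0],[0,0,0,0,0,0]]
  ]
}}

```text
clock: 19.72
position: [0.5241, 0.2301, 0.2466]
orientation: [0.002, 1.563, 0.001]
contact_force: [0.2, -0.3, -1.1]
width: 0.0711
```

Run:
```python
from h import *
im=snap('wrist','w6')
p=np.load('pics/w6_pose.npy');print(p)
print(np.array(proj('wrist',[.5215,.229,.11],p)))
plan([(np.array([.48,.05,.25]),0),(np.array([.47,-.15,.25]),0),(np.array([.518,-.37,.225]),0)])
```

```text
[5.24071480e-01 2.30085665e-01 2.46611465e-01 2.25093108e-03
 1.56296890e+00 1.26509813e-03]
[255.88664258 180.16644947]
[-0.005, -0.1498, -0.0355, -0.0002, 0.0021, -0.0007] [0.501 0.14  0.247]
[-0.0047, -0.1498, -0.0355, -0.0002, 0.0, 0.0] [0.48 0.05 0.25]
[0.0, -0.1667, -0.0083, 0.0, 0.0, 0.0] [ 0.475 -0.05   0.25 ]
[0.0, -0.1667, -0.0083, 0.0, 0.0, 0.0] [ 0.47 -0.15  0.25]
[0.0208, -0.1833, 0.04, 0.0, 0.0, 0.0] [ 0.494 -0.26   0.238]
[0.0208, -0.1833, 0.04, 0.0, 0.0, 0.0] [ 0.518 -0.37   0.225]
```

Request:
{"method": "play_rows", "body": {
  "series": [
    [[-0.01,-0.3,-0.071,0,0.002,-0.0007],[-0.01,-0.3,-0.071,0,0.002,-0.0007],[-0.01,-0.3,-0.071,0,0.002,-0.0007],[-0.01,-0.3,-0.071,0,0.002,-0.0007],[-0.01,-0.3,-0.071,0,0.002,-0.0007]]
  ]
}}

```text
clock: 20.18
position: [0.4773, 0.0463, 0.2473]
orientation: [0.001, 1.577, -0.004]
contact_force: [1.1, 0.5, 0.3]
width: 0.0707
```

Request:
{"method": "play_rows", "body": {
  "series": [
    [[0,-0.32,-0.016,0,0,0],[0,-0.32,-0.016,0,0,0],[0,-0.32,-0.016,0,0,0],[0,-0.32,-0.016,0,0,0],[0,-0.32,-0.016,0,0,0]]
  ]
}}

```text
clock: 20.6
position: [0.4684, -0.1452, 0.2475]
orientation: [0.003, 1.575, -0.002]
contact_force: [0.1, -0.3, 0.9]
width: 0.0702
```

Request:
{"method": "play_rows", "body": {
  "series": [
    [[0.021,-0.19,0.04,0,0,0],[0.021,-0.19,0.04,0,0,0],[0.021,-0.19,0.04,0,0,0],[0.021,-0.19,0.04,0,0,0],[0.021,-0.19,0.04,0,0,0]]
  ]
}}

```text
clock: 21.02
position: [0.4927, -0.257, 0.2341]
orientation: [0.006, 1.576, -0.0]
contact_force: [0.4, -0.3, -0.3]
width: 0.0704
```

Request:
{"method": "play_rows", "body": {
  "series": [
    [[0.021,-0.1833,0.04,0,0,0],[0.021,-0.1833,0.04,0,0,0],[0.021,-0.1833,0.04,0,0,0],[0.021,-0.1833,0.04,0,0,0],[0.021,-0.1833,0.04,0,0,0]]
  ]
}}

```text
clock: 21.43
position: [0.5174, -0.3654, 0.2225]
orientation: [0.004, 1.574, 0.002]
contact_force: [0.0, 0.5, 0.2]
width: 0.0705
```

Request:
{"method": "play_rows", "body": {
  "series": [
    [[0,0,0,0,0,0],[0,0,0,0,0,0],[0,0,0,0,0,0]]
  ]
}}

```text
clock: 21.68
position: [0.5182, -0.3644, 0.2249]
orientation: [-0.001, 1.571, 0.001]
contact_force: [0.6, 0.1, 0.6]
width: 0.0706
```

Run:
```python
from h import *
im=snap('wrist','w7')
p=np.load('pics/w7_pose.npy');print(p)
print(np.array(proj('wrist',[.519,-.374,.102],p))*2-np.array([120,40])*2)
a=np.load('pics/w6.npy')
save(np.hstack([a[60:300,160:360],im[40:280,160:360]]),'c7',None,2)
```

```text
[ 5.18167468e-01 -3.64378896e-01  2.24921181e-01 -6.78204732e-04
  1.57137111e+00  1.27369537e-03]
[281.72363354 306.4260059 ]
```

View pics/c7.png

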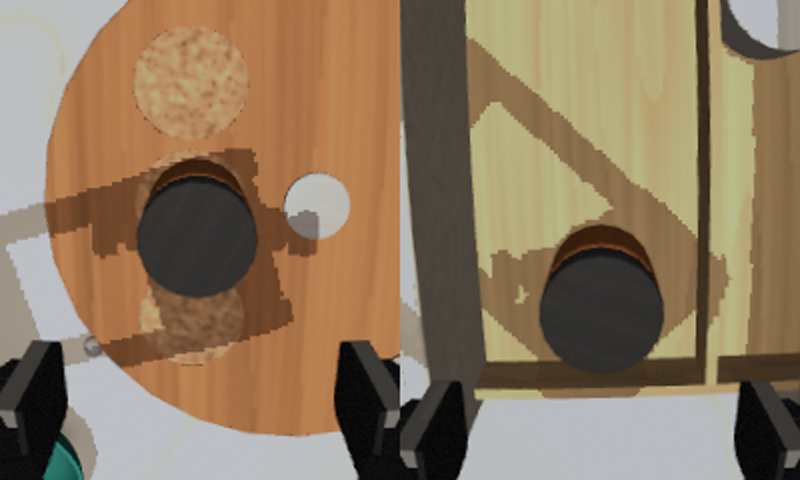

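Jar A stands on the middle cork, within about 3 mm. Jar B's cap is at (261,195.5) in the source image.

Run:
```python
from h import *
p=np.load('pics/w7_pose.npy');q=onz('wrist',261,195.5,.102,p);print(q)
p6=np.load('pics/w6_pose.npy');print('A',onz('wrist',258.5,178.5,.11,p6), 'place0',onz('wrist',160+190/2,60+82/2,.03,p6))
plan([(np.array([q[0]-.001,q[1],.083]),0)],lin=.3)
```

```text
[ 0.51912512 -0.37614267  0.102     ]
A [0.52392122 0.23058624 0.11      ] place0 [0.52050924 0.30139819 0.03      ]
[0.2369, -0.019, -0.0002, 0.0007, -0.0001, 0.0001] [ 0.518 -0.376  0.083]
```

Request:
{"method": "play_rows", "body": {
  "series": [
    [[0.05,-0.019,0,0,0,0],[0.1,-0.019,0,0,0,0],[0.14,-0.019,0,0,0,0],[0.165,-0.019,0,0,0,0],[0.19,-0.019,0,0,0,0]]
  ]
}}

```text
clock: 22.15
position: [0.5176, -0.3763, 0.1094]
orientation: [0.001, 1.572, 0.001]
contact_force: [-0.6, 0.0, -0.3]
width: 0.0706
```

Request:
{"method": "play_rows", "body": {
  "series": [
    [[0.02,0,0,0,0,0],[0.04,0,0,0,0,0],[0.046,0,0,0,0,0],[0.046,0,0,0,0,0]]
  ]
}}

```text
clock: 22.48
position: [0.5175, -0.3769, 0.0821]
orientation: [0.001, 1.573, 0.001]
contact_force: [0.5, 1.0, 0.1]
width: 0.0704
```

Request:
{"method": "play_rows", "body": {
  "series": [
    [[0,0,0,0,0,0],[0,0,0,0,0,0],[0,0,0,0,0,0],[0,0,0,0,0,0],[0,0,0,0,0,0]]
  ],
  "fingers": -1,
  "force": 30
}}

```text
clock: 22.9
position: [0.5186, -0.3782, 0.0841]
orientation: [-0.001, 1.57, -0.002]
contact_force: [0.4, -0.1, 0.7]
width: 0.0573
```

Request:
{"method": "play_rows", "body": {
  "series": [
    [[-0.03,0,0,0,0,0],[-0.08,0,0,0,0,0],[-0.14,0,0,0,0,0],[-0.2,0,0,0,0,0],[-0.26,0,0,0,0,0]]
  ]
}}

```text
clock: 23.32
position: [0.5174, -0.3771, 0.2398]
orientation: [0.002, 1.573, 0.0]
contact_force: [0.4, -0.9, -2.5]
width: 0.0573
```

Request:
{"method": "play_rows", "body": {
  "series": [
    [[-0.04,0,0,0,0,0],[-0.055,0,0,0,0,0],[-0.055,0,0,0,0,0]]
  ]
}}

```text
clock: 23.57
position: [0.5191, -0.3787, 0.2754]
orientation: [-0.003, 1.567, -0.004]
contact_force: [0.5, -0.3, -2.7]
width: 0.0574
```

Run:
```python
from h import *
s=bot.get_state();print(s['position'],s['width'],s['contact_force'],s['orientation'])
plan([(np.array([.47,-.03,.27]),0),(np.array([.45,.301,.24]),0),(np.array([.5215,.301,.16]),0)],lin=.18)
```

```text
[ 0.51914888 -0.37865109  0.27543968] 0.057379841904292544 [ 0.49787151 -0.31421001 -2.66094123] [-0.00294295  1.56676178 -0.00397115]
[0.0031, 0.2905, -0.0412, -0.0002, 0.0026, 0.0028] [ 0.495 -0.204  0.273]
[0.0045, 0.2905, -0.0411, -0.0002, 0.0, 0.0] [ 0.47 -0.03  0.27]
[0.025, 0.2758, -0.0167, 0.0, 0.0, 0.0] [0.46  0.135 0.255]
[0.025, 0.2758, -0.0167, 0.0, 0.0, 0.0] [0.45  0.301 0.24 ]
[0.1333, 0.0, 0.1192, 0.0, 0.0, 0.0] [0.522 0.301 0.16 ]
```

Request:
{"method": "play_rows", "body": {
  "series": [
    [[0.001,0.058,-0.008,0,0,0],[0.001,0.116,-0.016,0,0,0],[0.002,0.174,-0.024,0,0,0],[0.002,0.232,-0.033,0,0,0],[0.003,0.29,-0.041,0,0,0]]
  ]
}}

```text
clock: 23.98
position: [0.4914, -0.2012, 0.2664]
orientation: [0.004, 1.577, 0.002]
contact_force: [0.4, -0.0, -3.1]
width: 0.0574
```

Request:
{"method": "play_rows", "body": {
  "series": [
    [[0.001,0.058,-0.008,0,0,0],[0.001,0.116,-0.016,0,0,0],[0.002,0.174,-0.024,0,0,0],[0.002,0.232,-0.033,0,0,0],[0.003,0.29,-0.041,0,0,0]]
  ]
}}

```text
clock: 24.4
position: [0.4667, -0.0277, 0.2651]
orientation: [0.002, 1.577, 0.0]
contact_force: [1.1, -0.3, -1.8]
width: 0.0568
```

Request:
{"method": "play_rows", "body": {
  "series": [
    [[0.005,0.055,-0.003,0,0,0],[0.01,0.11,-0.007,0,0,0],[0.015,0.166,-0.01,0,0,0],[0.02,0.221,-0.014,0,0,0],[0.025,0.276,-0.0167,0,0,0]]
  ]
}}

```text
clock: 24.82
position: [0.4567, 0.1373, 0.25]
orientation: [-0.0, 1.577, -0.001]
contact_force: [1.0, 0.3, -3.2]
width: 0.0571
```

Request:
{"method": "play_rows", "body": {
  "series": [
    [[0.005,0.055,-0.003,0,0,0],[0.01,0.11,-0.007,0,0,0],[0.015,0.166,-0.01,0,0,0],[0.02,0.221,-0.014,0,0,0],[0.025,0.276,-0.0167,0,0,0]]
  ]
}}

```text
clock: 25.23
position: [0.4468, 0.3023, 0.2346]
orientation: [-0.002, 1.577, -0.003]
contact_force: [0.7, 0.1, -2.4]
width: 0.0571
```

Request:
{"method": "play_rows", "body": {
  "series": [
    [[0,0,0.06,0,0,0],[0.04,0,0.11,0,0,0],[0.08,0,0.119,0,0,0],[0.1,0,0.119,0,0,0],[0.1,0,0.119,0,0,0]]
  ]
}}

```text
clock: 25.65
position: [0.5158, 0.2995, 0.1708]
orientation: [-0.004, 1.585, -0.005]
contact_force: [-1.1, -0.7, -3.2]
width: 0.0571
```

Request:
{"method": "play_rows", "body": {
  "series": [
    [[0,0,0,0,0,0],[0,0,0,0,0,0],[0,0,0,0,0,0]]
  ]
}}

```text
clock: 25.9
position: [0.5209, 0.3018, 0.18]
orientation: [0.001, 1.569, 0.0]
contact_force: [-0.3, -0.0, -2.5]
width: 0.0572
```

Run:
```python
from h import *
s=bot.get_state();print(s['position'],s['width'],s['contact_force'],s['orientation'])
plan([(np.array([.521,.301,.0935]),0)],lin=.18)
```

```text
[0.52090912 0.30183914 0.18003747] 0.05715855739816642 [-2.68571517e-01 -1.28975988e-03 -2.48526947e+00] [1.04750590e-03 1.56886627e+00 3.21842289e-04]
[0.1442, -0.0015, -0.0001, -0.0003, 0.0012, -0.0006] [0.521 0.301 0.094]
```

Request:
{"method": "play_rows", "body": {
  "series": [
    [[0.04,-0.0015,0,0,0,0],[0.08,-0.0015,0,0,0,0],[0.115,-0.0015,0,0,0,0],[0.141,-0.0015,0,0,0,0],[0.141,-0.0015,0,0,0,0]]
  ]
}}

```text
clock: 26.32
position: [0.52, 0.3002, 0.093]
orientation: [-0.0, 1.572, -0.001]
contact_force: [-0.6, 0.3, -2.3]
width: 0.057
```

Request:
{"method": "play_rows", "body": {
  "series": [
    [[0.002,0,0,0,0,0],[0.002,0,0,0,0,0],[0.002,0,0,0,0,0]]
  ]
}}

```text
clock: 26.57
position: [0.5216, 0.3011, 0.0945]
orientation: [0.001, 1.568, 0.0]
contact_force: [0.3, 0.7, -3.0]
width: 0.057
```

Request:
{"method": "play_rows", "body": {
  "series": [
    [[0.002,0,0,0,0,0],[0.002,0,0,0,0,0]]
  ]
}}

```text
clock: 26.73
position: [0.521, 0.3008, 0.0923]
orientation: [0.001, 1.57, -0.0]
contact_force: [-0.8, -0.6, -2.1]
width: 0.0571
```

Request:
{"method": "play_rows", "body": {
  "series": [
    [[0.002,0,0,0,0,0],[0.002,0,0,0,0,0]]
  ]
}}

```text
clock: 26.9
position: [0.5214, 0.3011, 0.0916]
orientation: [0.001, 1.569, 0.0]
contact_force: [-1.2, 0.4, 3.0]
width: 0.0571
```

Contact felt, so I'll release, rise and check.

Request:
{"method": "play_rows", "body": {
  "series": [
    [[0,0,0,0,0,0],[0,0,0,0,0,0],[0,0,0,0,0,0],[0,0,0,0,0,0]]
  ],
  "fingers": 0.65
}}

```text
clock: 27.23
position: [0.5206, 0.3006, 0.0902]
orientation: [0.0, 1.571, -0.001]
contact_force: [0.5, 0.4, -0.4]
width: 0.0707
```

Request:
{"method": "play_rows", "body": {
  "series": [
    [[-0.04,0,0,0,0,0],[-0.1,0,0,0,0,0],[-0.16,0,0,0,0,0],[-0.22,0,0,0,0,0],[-0.26,0,0,0,0,0]]
  ]
}}

```text
clock: 27.65
position: [0.5219, 0.3012, 0.2504]
orientation: [0.002, 1.566, 0.001]
contact_force: [0.3, 0.6, 0.3]
width: 0.0703
```

Request:
{"method": "play_rows", "body": {
  "series": [
    [[-0.03,-0.12,-0.1,0,0,0],[-0.03,-0.12,-0.1,0,0,0],[-0.03,-0.12,-0.1,0,0,0],[-0.03,-0.12,-0.1,0,0,0],[-0.03,-0.12,-0.1,0,0,0]]
  ]
}}

```text
clock: 28.07
position: [0.4607, 0.2285, 0.2647]
orientation: [0.002, 1.57, -0.001]
contact_force: [0.4, 0.8, 0.1]
width: 0.0703
```

Run:
```python
from h import *
im=snap('wrist','w8');p=np.load('pics/w8_pose.npy');print(p)
b=snap('side','d8')
save(np.hstack([im[0:250,130:430],b[110:360,190:390]]),'c8',None,1.55)
for q in ([.5215,.229,.11],[.5215,.301,.11],[.5215,.301,.03],[.664,.112,.085]): print((np.array(proj('wrist',q,p))-[130,0])*1.55)
plan([(np.array([.48,.05,.25]),0),(np.array([.664,.112,.18]),np.radians(30)),(np.array([.664,.112,.06]),np.radians(30))])
```

```text
[ 4.60749555e-01  2.28530099e-01  2.64729258e-01  1.67196593e-03
  1.56969122e+00 -7.40149887e-04]
[295.36215715 268.90309585]
[299.19106916 155.95423092]
[277.80814785 155.56005288]
[439.80017739 396.39486208]
[0.0118, -0.1493, 0.0157, -0.0002, 0.0001, -0.0002] [0.471 0.14  0.257]
[0.0118, -0.1493, 0.0157, -0.0002, 0.0, 0.0] [0.48 0.05 0.25]
[0.0583, 0.0517, 0.1533, -0.1667, 0.0, 0.0] [0.572 0.081 0.215]
[0.0583, 0.0102, 0.1615, -0.1667, 0.0, 0.0] [0.664 0.112 0.18 ]
[0.2, -0.0, 0.0, 0.0, 0.0, 0.0] [0.664 0.112 0.06 ]
```

View pics/c8.png

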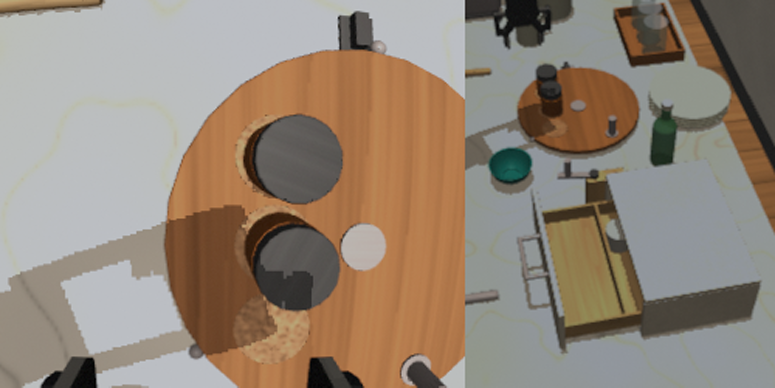

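Both jars stand on their corks: caps at (299,158) and (297,267) against predictions of (299,156) and (295,269). The drawer's front compartment is empty. Next is the knob.

Request:
{"method": "play_rows", "body": {
  "series": [
    [[0.024,-0.3,0.031,0,0,0],[0.024,-0.3,0.031,0,0,0],[0.024,-0.3,0.031,0,0,0],[0.024,-0.3,0.031,0,0,0],[0.024,-0.3,0.031,0,0,0]]
  ],
  "fingers": 0.18
}}

```text
clock: 28.58
position: [0.48, 0.0449, 0.249]
orientation: [0.001, 1.572, -0.005]
contact_force: [-0.0, -0.2, -0.1]
width: 0.0505
```

Request:
{"method": "play_rows", "body": {
  "series": [
    [[0.0583,0.0517,0.1533,-0.1667,0,0],[0.0583,0.0517,0.1533,-0.1667,0,0],[0.0583,0.0517,0.1533,-0.1667,0,0],[0.0583,0.0517,0.1533,-0.1667,0,0],[0.0583,0.0517,0.1533,-0.1667,0,0]]
  ]
}}

```text
clock: 29.0
position: [0.5716, 0.0803, 0.213]
orientation: [-0.206, 1.565, 0.206]
contact_force: [-0.9, -0.1, -0.6]
width: 0.0506
```

Request:
{"method": "play_rows", "body": {
  "series": [
    [[0.0583,0.01,0.1615,-0.1667,0,0],[0.0583,0.01,0.1615,-0.1667,0,0],[0.0583,0.01,0.1615,-0.1667,0,0],[0.0583,0.01,0.1615,-0.1667,0,0],[0.0583,0.01,0.1615,-0.1667,0,0]]
  ]
}}

```text
clock: 29.42
position: [0.6627, 0.1108, 0.179]
orientation: [-0.41, 1.534, 0.411]
contact_force: [-0.4, 0.2, 0.3]
width: 0.0501
```

Request:
{"method": "play_rows", "body": {
  "series": [
    [[0,0,0,0,0,0],[0,0,0,0,0,0],[0,0,0,0,0,0]]
  ]
}}

```text
clock: 29.67
position: [0.6627, 0.1102, 0.1812]
orientation: [-0.41, 1.531, 0.409]
contact_force: [0.2, 0.2, 0.3]
width: 0.0505
```

Run:
```python
from h import *
from scipy.optimize import least_squares
P=np.array([(.4819,.1619),(.5208,.1209),(.5713,.1002),(.6254,.1015),(.6647,.1177),(.6678,.1198)])
f=least_squares(lambda c:np.hypot(*(P-c[:2]).T)-c[2],[.597,.229,.135]);print(f.x,f.fun)
f=least_squares(lambda c:np.hypot(*(P-c[:2]).T)-.135,[.597,.229]);print(f.x,f.fun)
s=bot.get_state();print(s['position'],s['orientation'],np.degrees(theta(pose())))
plan([(np.array([.6645,.112,.062]),np.radians(30))])
```

```text
[0.59516709 0.23036554 0.13234539] [ 6.27545394e-06 -8.06245675e-06 -9.81010152e-06  1.90926503e-05
  4.92832797e-05 -5.67726312e-05]
[0.59570416 0.23344933] [-0.00057272  0.0001961   0.00046567  0.00024965 -0.00024714 -0.00041181]
[0.66270869 0.11018798 0.18118027] [-0.41001125  1.53086677  0.40922158] 29.947386609583393
[0.1986, 0.0013, 0.004, -0.0006, 0.0004, 0.0004] [0.664 0.112 0.062]
```

Request:
{"method": "play_rows", "body": {
  "series": [
    [[0.05,0.0013,0.003,0,0,0],[0.1,0.0013,0.003,0,0,0],[0.15,0.0013,0.003,0,0,0],[0.185,0.0013,0.003,0,0,0],[0.1986,0.0013,0.003,0,0,0]]
  ]
}}

```text
clock: 30.08
position: [0.6609, 0.1116, 0.057]
orientation: [-0.409, 1.539, 0.411]
contact_force: [-0.8, 0.5, -0.2]
width: 0.05
```

Request:
{"method": "play_rows", "body": {
  "series": [
    [[0,0,0,0,0,0],[0,0,0,0,0,0],[0,0,0,0,0,0],[0,0,0,0,0,0]]
  ],
  "fingers": -1,
  "force": 25
}}

```text
clock: 30.42
position: [0.6656, 0.112, 0.0629]
orientation: [-0.411, 1.529, 0.409]
contact_force: [-0.7, 0.1, -0.7]
width: 0.0194
```

Run:
```python
from h import *
s=bot.get_state();M=pose();c=np.array([.5955,.2302]);d=M[:2,3]-c
a=np.degrees(np.arctan2(d[1],d[0]));print(s['position'],np.degrees(theta(M)),a,np.hypot(*d),s['contact_force'])
M=down(M[:3,3],theta(M))
arc(c,np.hypot(*d),M[2,3],a,a-40,np.degrees(theta(M))-a,10,M)
```

```text
[0.6655824  0.11195026 0.06290015] 29.972984478456578 -59.346292683673745 0.13745742515231482 [-0.73156975  0.05360263 -0.72422327]
[[0.0, 0.0004, -0.016, 0.0444, 0.0, 0.0], [0.0, 0.0019, -0.0319, 0.0889, 0.0, 0.0], [0.0, 0.0044, -0.0477, 0.1333, 0.0, 0.0], [0.0, 0.0081, -0.0632, 0.1778, 0.0, 0.0], [0.0, 0.0129, -0.0785, 0.2222, 0.0, 0.0]]
[[0.0, 0.0004, -0.016, 0.0444, 0.0, 0.0], [0.0, 0.0019, -0.0319, 0.0889, 0.0, 0.0], [0.0, 0.0044, -0.0477, 0.1333, 0.0, 0.0], [0.0, 0.0081, -0.0632, 0.1778, 0.0, 0.0], [0.0, 0.0129, -0.0785, 0.2222, 0.0, 0.0]]
```

Request:
{"method": "play_rows", "body": {
  "series": [
    [[0,0.0004,-0.0158,0.0444,0,0],[0,0.0019,-0.0316,0.0889,0,0],[0,0.0044,-0.0472,0.1333,0,0],[0,0.008,-0.0626,0.1778,0,0],[0,0.0128,-0.0777,0.2222,0,0]]
  ]
}}

```text
clock: 30.83
position: [0.6209, 0.095, 0.0629]
orientation: [-0.135, 1.564, 0.134]
contact_force: [-1.1, -1.9, 1.6]
width: 0.0195
```

Request:
{"method": "play_rows", "body": {
  "series": [
    [[0,0.0004,-0.0158,0.0444,0,0],[0,0.0019,-0.0316,0.0889,0,0],[0,0.0044,-0.0472,0.1333,0,0],[0,0.008,-0.0626,0.1778,0,0],[0,0.0128,-0.0777,0.2222,0,0]]
  ]
}}

```text
clock: 31.25
position: [0.5741, 0.0942, 0.0629]
orientation: [0.138, 1.562, -0.14]
contact_force: [1.7, -1.4, -0.5]
width: 0.0192
```

Request:
{"method": "play_rows", "body": {
  "series": [
    [[0,0.0004,-0.0158,0.0444,0,0],[0,0.0019,-0.0316,0.0889,0,0],[0,0.0044,-0.0472,0.1333,0,0],[0,0.008,-0.0626,0.1778,0,0],[0,0.0128,-0.0777,0.2222,0,0]]
  ]
}}

```text
clock: 31.67
position: [0.5283, 0.1099, 0.0628]
orientation: [0.412, 1.53, -0.414]
contact_force: [-2.3, -2.6, 3.4]
width: 0.0192
```

Run:
```python
from h import *
s=bot.get_state();M=pose();c=np.array([.5955,.2302]);d=M[:2,3]-c
a=np.degrees(np.arctan2(d[1],d[0]));print(s['position'],np.degrees(theta(M)),a,np.hypot(*d),s['contact_force'],s['joint_positions'])
M=down(M[:3,3],theta(M))
arc(c,np.hypot(*d),M[2,3],a,a-40,np.degrees(theta(M))-a,10,M)
```

```text
[0.52829168 0.10991162 0.06284098] -30.175067032613107 -119.19325310718668 0.13779061267821538 [-2.29316323 -2.61764285  3.44177751] [ 0.0457059   0.35591057  1.77284435 -0.00211182  1.0121366   0.57347979]
[[0.0, 0.0003, -0.016, 0.0444, 0.0, 0.0], [0.0, 0.0017, -0.032, 0.0889, 0.0, 0.0], [0.0, 0.0042, -0.0478, 0.1333, 0.0, 0.0], [0.0, 0.0078, -0.0634, 0.1778, 0.0, 0.0], [0.0, 0.0125, -0.0788, 0.2222, 0.0, 0.0]]
[[0.0, 0.0003, -0.016, 0.0444, 0.0, 0.0], [0.0, 0.0017, -0.032, 0.0889, 0.0, 0.0], [0.0, 0.0042, -0.0478, 0.1333, 0.0, 0.0], [0.0, 0.0078, -0.0634, 0.1778, 0.0, 0.0], [0.0, 0.0125, -0.0788, 0.2222, 0.0, 0.0]]
```

Request:
{"method": "play_rows", "body": {
  "series": [
    [[0,0.0004,-0.0158,0.0444,0,0],[0,0.0019,-0.0316,0.0889,0,0],[0,0.0044,-0.0472,0.1333,0,0],[0,0.008,-0.0626,0.1778,0,0],[0,0.0128,-0.0777,0.2222,0,0]]
  ]
}}

```text
clock: 32.08
position: [0.4912, 0.14, 0.0628]
orientation: [0.682, 1.46, -0.685]
contact_force: [-6.5, -2.2, 7.0]
width: 0.0194
```

Request:
{"method": "play_rows", "body": {
  "series": [
    [[0,0.0004,-0.0158,0.0444,0,0],[0,0.0019,-0.0316,0.0889,0,0],[0,0.0044,-0.0472,0.1333,0,0],[0,0.008,-0.0626,0.1778,0,0],[0,0.0128,-0.0777,0.2222,0,0]]
  ]
}}

```text
clock: 32.5
position: [0.4667, 0.1807, 0.0628]
orientation: [0.948, 1.354, -0.953]
contact_force: [-6.9, -3.9, 7.9]
width: 0.0198
```

Request:
{"method": "play_rows", "body": {
  "series": [
    [[0,0.0004,-0.0158,0.0444,0,0],[0,0.0019,-0.0316,0.0889,0,0],[0,0.0044,-0.0472,0.1333,0,0],[0,0.008,-0.0626,0.1778,0,0],[0,0.0128,-0.0777,0.2222,0,0]]
  ]
}}

```text
clock: 32.92
position: [0.4573, 0.2287, 0.0628]
orientation: [1.211, 1.21, -1.214]
contact_force: [-8.0, -0.0, 7.9]
width: 0.0194
```

Run:
```python
from h import *
s=bot.get_state();M=pose();c=np.array([.5955,.2302]);d=M[:2,3]-c
a=np.degrees(np.arctan2(d[1],d[0]));print(s['position'],np.degrees(theta(M)),a,np.hypot(*d),s['contact_force'],s['joint_positions'])
```

```text
[0.45733333 0.22867161 0.06278546] -90.19187332682993 -179.3662232769831 0.13817512218344283 [-8.02414117 -0.01976305  7.91152794] [2.93443640e-01 3.07246333e-01 1.84110839e+00 1.62870685e-03
 9.96112575e-01 1.86670077e+00]
```

Request:
{"method": "play_rows", "body": {
  "series": [
    [[0,0,0,0,0,0],[0,0,0,0,0,0],[0,0,0,0,0,0],[0,0,0,0,0,0]]
  ],
  "fingers": 0.18
}}

```text
clock: 33.25
position: [0.4599, 0.2275, 0.0616]
orientation: [1.21, 1.208, -1.208]
contact_force: [-0.0, 0.3, -0.2]
width: 0.0505
```

Request:
{"method": "play_rows", "body": {
  "series": [
    [[-0.06,0,0,0,0,0],[-0.12,0,0,0,0,0],[-0.18,0,0,0,0,0],[-0.24,0,0,0,0,0],[-0.3,0,0,0,0,0]]
  ]
}}

```text
clock: 33.67
position: [0.4591, 0.227, 0.2427]
orientation: [1.21, 1.208, -1.21]
contact_force: [1.0, -0.0, -0.8]
width: 0.0503
```

Run:
```python
from h import *
s=bot.get_state();print(s['position'],s['orientation'])
snap('scene','s9');snap('wrist','w9')
a=np.load('pics/s9.npy')[140:290,190:390];p=np.load('pics/w9_pose.npy')
save(np.hstack([np.load('pics/w9.npy')[0:250,100:400],cv2.resize(a,(250,188))[:,:].copy() if 0 else np.vstack([a,a[:100]*0])]),'c9',None,1.55)
for q in ([.4605,.229,.085],[.5965,.2296,.03],[.5965+.0375,.2296+.065,.11]): print((np.array(proj('wrist',q,p))-[100,0])*1.55)
plan([(np.array([.40,-.02,.25]),np.radians(-30)),(np.array([.385,-.283,.2]),0)])
```

```text
[0.45907887 0.22701874 0.24269075] [ 1.20990226  1.20846389 -1.20989634]
[247.12576293 275.15956092]
[246.29943442  81.94258791]
[136.68034053   5.78543755]
[-0.0026, -0.053, 0.2072, -0.3336, -0.0002, -0.01] [0.432 0.104 0.249]
[-0.0009, -0.1496, 0.1528, -0.3336, 0.0, 0.0] [ 0.4  -0.02  0.25]
[0.0417, -0.1961, 0.0988, -0.1667, 0.0, 0.0] [ 0.392 -0.152  0.225]
[0.0417, -0.2149, 0.0447, -0.1667, 0.0, 0.0] [ 0.385 -0.283  0.2  ]
```

View pics/c9.png

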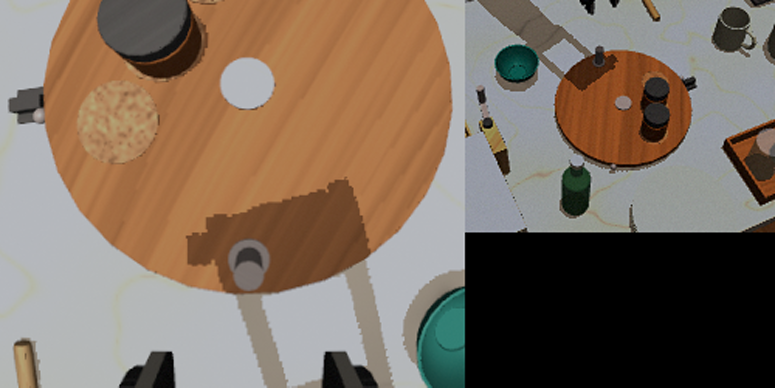

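The disc is at the serving click: knob top at (248,274), predicted (247,275). The jars are upright. Now the drawer handle.

Request:
{"method": "play_rows", "body": {
  "series": [
    [[-0.003,-0.053,0.207,-0.333,0,-0.01],[-0.003,-0.053,0.207,-0.333,0,-0.01],[-0.003,-0.053,0.207,-0.333,0,-0.01],[-0.003,-0.053,0.207,-0.333,0,-0.01],[-0.003,-0.053,0.207,-0.333,0,-0.01]]
  ],
  "fingers": -0.06
}}

```text
clock: 34.18
position: [0.4262, 0.1002, 0.242]
orientation: [0.806, 1.424, -0.828]
contact_force: [0.5, 0.4, -0.8]
width: 0.0403
```

Request:
{"method": "play_rows", "body": {
  "series": [
    [[-0.001,-0.15,0.153,-0.333,0,0],[-0.001,-0.15,0.153,-0.333,0,0],[-0.001,-0.15,0.153,-0.333,0,0],[-0.001,-0.15,0.153,-0.333,0,0],[-0.001,-0.15,0.153,-0.333,0,0]]
  ]
}}

```text
clock: 34.6
position: [0.3939, -0.0247, 0.2438]
orientation: [0.404, 1.545, -0.42]
contact_force: [0.1, 1.0, -0.0]
width: 0.0403
```

Request:
{"method": "play_rows", "body": {
  "series": [
    [[0.042,-0.196,0.099,-0.1667,0,0],[0.042,-0.196,0.099,-0.1667,0,0],[0.042,-0.196,0.099,-0.1667,0,0],[0.042,-0.196,0.099,-0.1667,0,0],[0.042,-0.196,0.099,-0.1667,0,0]]
  ]
}}

```text
clock: 35.02
position: [0.386, -0.1566, 0.2184]
orientation: [0.206, 1.577, -0.218]
contact_force: [-0.6, -1.0, -0.2]
width: 0.0401
```

Request:
{"method": "play_rows", "body": {
  "series": [
    [[0.042,-0.215,0.045,-0.1667,0,0],[0.042,-0.215,0.045,-0.1667,0,0],[0.042,-0.215,0.045,-0.1667,0,0],[0.042,-0.215,0.045,-0.1667,0,0],[0.042,-0.215,0.045,-0.1667,0,0]]
  ]
}}

```text
clock: 35.43
position: [0.3784, -0.2873, 0.1942]
orientation: [0.001, 1.587, -0.008]
contact_force: [-0.1, 0.2, -0.2]
width: 0.0403
```

Request:
{"method": "play_rows", "body": {
  "series": [
    [[0,0,0,0,0,0],[0,0,0,0,0,0],[0,0,0,0,0,0]]
  ]
}}

```text
clock: 35.68
position: [0.3794, -0.283, 0.1952]
orientation: [-0.003, 1.586, -0.003]
contact_force: [-0.0, -1.0, -0.3]
width: 0.0402
```

Run:
```python
from h import *
s=bot.get_state();print(s['position'],s['orientation'])
plan([(np.array([.385,-.283,.101]),np.radians(.5))])
```

```text
[ 0.37939081 -0.28298816  0.19516708] [-0.00291726  1.58612475 -0.00288209]
[0.1568, 0.0006, 0.0118, -0.0055, -0.0098, 0.0023] [ 0.385 -0.283  0.101]
```

Request:
{"method": "play_rows", "body": {
  "series": [
    [[0,0.0006,0.0118,-0.0055,-0.01,0.002],[0.04,0.0006,0.0118,-0.0055,-0.01,0.002],[0.08,0.0006,0.0118,-0.0055,-0.01,0.002],[0.12,0.0006,0.0118,-0.0055,-0.01,0.002],[0.157,0.0006,0.0118,-0.0055,-0.01,0.002]]
  ]
}}

```text
clock: 36.1
position: [0.3856, -0.2834, 0.1003]
orientation: [-0.008, 1.569, 0.006]
contact_force: [0.4, -0.2, 0.1]
width: 0.0402
```

Request:
{"method": "play_rows", "body": {
  "series": [
    [[0,0,0,0,0,0],[0,0,0,0,0,0],[0,0,0,0,0,0],[0,0,0,0,0,0],[0,0,0,0,0,0]]
  ],
  "fingers": -1,
  "force": 50
}}

```text
clock: 36.52
position: [0.3854, -0.2837, 0.1011]
orientation: [-0.007, 1.57, 0.006]
contact_force: [1.4, 1.7, 0.2]
width: 0.0081
```

Request:
{"method": "play_rows", "body": {
  "series": [
    [[0,0,0.02,0,0,0],[0,0,0.04,0,0,0],[0,0,0.06,0,0,0],[0,0,0.08,0,0,0],[0,0,0.1,0,0,0]]
  ]
}}

```text
clock: 36.93
position: [0.4454, -0.2821, 0.1011]
orientation: [-0.004, 1.572, 0.008]
contact_force: [-2.9, 6.4, 6.6]
width: 0.008
```

Request:
{"method": "play_rows", "body": {
  "series": [
    [[0,0,0.02,0,0,0],[0,0,0.04,0,0,0],[0,0,0.06,0,0,0],[0,0,0.08,0,0,0],[0,0,0.1,0,0,0]]
  ]
}}

```text
clock: 37.35
position: [0.5056, -0.2805, 0.1011]
orientation: [-0.003, 1.572, 0.01]
contact_force: [-2.3, 8.6, 7.5]
width: 0.0083
```

Request:
{"method": "play_rows", "body": {
  "series": [
    [[0,0,0.01,0,0,0],[0,0,0.02,0,0,0],[0,0,0.03,0,0,0],[0,0,0.04,0,0,0],[0,0,0.05,0,0,0]]
  ]
}}

```text
clock: 37.77
position: [0.5355, -0.2796, 0.1011]
orientation: [-0.002, 1.572, 0.011]
contact_force: [-2.4, 9.9, 6.6]
width: 0.0083
```

Request:
{"method": "play_rows", "body": {
  "series": [
    [[0,0,0.004,0,0,0],[0,0,0.008,0,0,0],[0,0,0.012,0,0,0],[0,0,0.016,0,0,0],[0,0,0.016,0,0,0]]
  ]
}}

```text
clock: 38.18
position: [0.5453, -0.2793, 0.1011]
orientation: [-0.003, 1.571, 0.011]
contact_force: [-0.8, 10.1, 6.1]
width: 0.0082
```

Request:
{"method": "play_rows", "body": {
  "series": [
    [[0,0,0.003,0,0,0],[0,0,0.005,0,0,0]]
  ]
}}

```text
clock: 38.35
position: [0.5454, -0.2793, 0.1011]
orientation: [-0.002, 1.578, 0.012]
contact_force: [-12.9, 9.4, 12.9]
width: 0.0084
```

Request:
{"method": "play_rows", "body": {
  "series": [
    [[0,0,0.003,0,0,0],[0,0,0.003,0,0,0]]
  ]
}}

```text
clock: 38.52
position: [0.5454, -0.2793, 0.1011]
orientation: [-0.002, 1.582, 0.012]
contact_force: [-14.3, 10.7, 14.9]
width: 0.008
```

The drawer is shut: 0.160 m of travel, then it hit a hard stop. Release and go to the turnbutton.

Request:
{"method": "play_rows", "body": {
  "series": [
    [[0,0,-0.006,0,0,0],[0,0,-0.006,0,0,0],[0,0,-0.006,0,0,0]]
  ],
  "fingers": -0.06
}}

```text
clock: 38.77
position: [0.5465, -0.2835, 0.101]
orientation: [-0.007, 1.569, 0.004]
contact_force: [0.2, -0.2, 1.3]
width: 0.0398
```

Request:
{"method": "play_rows", "body": {
  "series": [
    [[-0.06,0,0,0,0,0],[-0.12,0,0,0,0,0],[-0.18,0,0,0,0,0],[-0.24,0,0,0,0,0],[-0.24,0,0,0,0,0]]
  ]
}}

```text
clock: 39.18
position: [0.5505, -0.2863, 0.2552]
orientation: [-0.015, 1.555, -0.004]
contact_force: [1.3, -0.5, 0.9]
width: 0.0401
```

Run:
```python
from h import *
s=bot.get_state();print(s['position'],s['orientation'],s['contact_force'])
im=snap('scene','s10');b=snap('side','d10')
save(np.hstack([im[170:300,90:240],b[180:310,230:380]]),'c10',None,2.66)
plan([(np.array([.513,-.089,.25]),np.radians(-97)),(np.array([.513,-.089,.157]),np.radians(-97))])
```

```text
[ 0.55052281 -0.28634689  0.25521499] [-0.01487828  1.55515071 -0.00365722] [ 1.25355104 -0.50437042  0.91619092]
[-0.0018, 0.1087, -0.0184, 0.3608, 0.0047, 0.0021] [ 0.536 -0.219  0.249]
[-0.0011, 0.0818, -0.0739, 0.3608, 0.0, 0.0] [ 0.525 -0.154  0.249]
[-0.0011, 0.0293, -0.1062, 0.3608, 0.0, 0.0] [ 0.513 -0.089  0.25 ]
[0.155, 0.0, -0.0, -0.0, 0.0, 0.0] [ 0.513 -0.089  0.157]
```

View pics/c10.png

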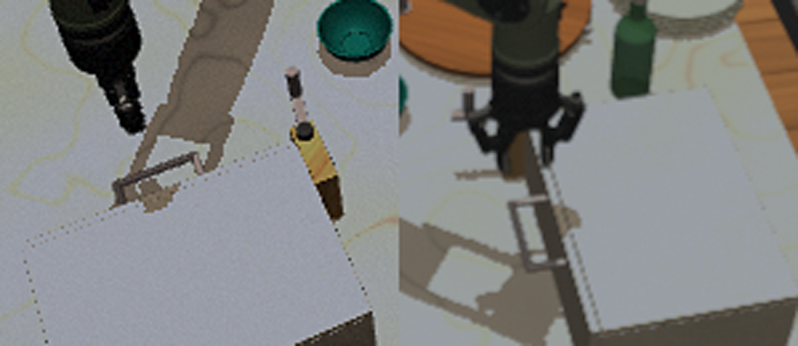

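The drawer is flush with no gap showing. The tab post is still at (291,71), as before.

Request:
{"method": "play_rows", "body": {
  "series": [
    [[-0.002,0.109,-0.018,0.361,0.0047,0.002],[-0.002,0.109,-0.018,0.361,0.0047,0.002],[-0.002,0.109,-0.018,0.361,0.0047,0.002],[-0.002,0.109,-0.018,0.361,0.0047,0.002],[-0.002,0.109,-0.018,0.361,0.0047,0.002]]
  ]
}}

```text
clock: 39.7
position: [0.5337, -0.2167, 0.2438]
orientation: [0.445, 1.535, -0.44]
contact_force: [-0.1, 0.2, -0.6]
width: 0.0399
```

Request:
{"method": "play_rows", "body": {
  "series": [
    [[-0.001,0.082,-0.074,0.361,0,0],[-0.001,0.082,-0.074,0.361,0,0],[-0.001,0.082,-0.074,0.361,0,0],[-0.001,0.082,-0.074,0.361,0,0],[-0.001,0.082,-0.074,0.361,0,0]]
  ]
}}

```text
clock: 40.12
position: [0.5221, -0.1514, 0.2448]
orientation: [0.881, 1.396, -0.881]
contact_force: [0.6, -0.9, -0.6]
width: 0.04
```

Request:
{"method": "play_rows", "body": {
  "series": [
    [[-0.001,0.029,-0.106,0.361,0,0],[-0.001,0.029,-0.106,0.361,0,0],[-0.001,0.029,-0.106,0.361,0,0],[-0.001,0.029,-0.106,0.361,0,0],[-0.001,0.029,-0.106,0.361,0,0]]
  ]
}}

```text
clock: 40.53
position: [0.5104, -0.0866, 0.2458]
orientation: [1.301, 1.156, -1.307]
contact_force: [0.6, 0.4, 0.1]
width: 0.0403
```

Request:
{"method": "play_rows", "body": {
  "series": [
    [[0,0,0,0,0,0],[0,0,0,0,0,0],[0,0,0,0,0,0]]
  ]
}}

```text
clock: 40.78
position: [0.5109, -0.0875, 0.2468]
orientation: [1.298, 1.158, -1.302]
contact_force: [0.3, -0.4, -0.0]
width: 0.0404
```

Run:
```python
from h import *
s=bot.get_state();print(s['position'],np.degrees(theta(pose())),s['contact_force'])
im=snap('wrist','w11',None,1.5);p=np.load('pics/w11_pose.npy')
for q in ([.513,-.089,.17],[.5745,-.0968,.122]): print(np.array(proj('wrist',q,p))*1.5)
plan([(np.array([.513,-.089,.157]),np.radians(-97))])
```

```text
[ 0.51088975 -0.08754742  0.24678881] -96.97407481170823 [ 0.26068039 -0.35287881 -0.02933749]
[391.54498528 296.31597256]
[391.95413274 163.45895659]
[0.1501, 0.0048, 0.0024, 0.0001, -0.0022, 0.0049] [ 0.513 -0.089  0.157]
```

View pics/w11.png

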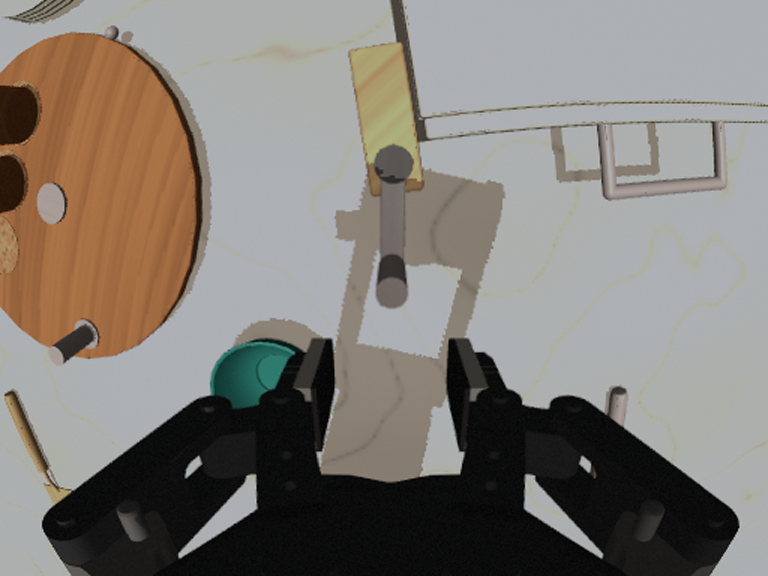

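Request:
{"method": "play_rows", "body": {
  "series": [
    [[0.04,0.007,0.002,0,-0.002,0.004],[0.08,0.007,0.002,0,-0.002,0.004],[0.12,0.007,0.002,0,-0.002,0.004],[0.148,0.007,0.002,0,-0.002,0.004],[0.148,0.007,0.002,0,-0.002,0.004]]
  ]
}}

```text
clock: 41.25
position: [0.5114, -0.088, 0.1545]
orientation: [1.297, 1.157, -1.304]
contact_force: [-0.2, -0.4, -0.7]
width: 0.0404
```

Request:
{"method": "play_rows", "body": {
  "series": [
    [[0,0,0,0,0,0],[0,0,0,0,0,0],[0,0,0,0,0,0],[0,0,0,0,0,0]]
  ],
  "fingers": -1,
  "force": 25
}}

```text
clock: 41.58
position: [0.5157, -0.0893, 0.1603]
orientation: [1.3, 1.146, -1.298]
contact_force: [0.1, -1.1, -1.3]
width: 0.0151
```

Run:
```python
from h import *
s=bot.get_state();M=pose();c=np.array([.5745,-.0968]);d=M[:2,3]-c
a=np.degrees(np.arctan2(d[1],d[0]));print(s['position'],np.degrees(theta(M)),a,np.hypot(*d),s['contact_force'],s['width'],s['joint_positions'])
M=down(M[:3,3],theta(M))
arc(c,.0605,M[2,3],a%360,a%360+50,np.degrees(theta(M))-a,10,M)
```

```text
[ 0.51567759 -0.08931421  0.16034456] -97.03977768253517 172.74747679899554 0.059296824464296925 [ 0.05664089 -1.11151699 -1.32231476] 0.01507534229230872 [-3.36944480e-01  1.83889009e-01  1.75526408e+00 -2.29213293e-05
  1.19976925e+00  1.35672666e+00]
[[0.0, -0.0017, 0.0088, -0.0556, 0.0, 0.0], [0.0, -0.0005, 0.0175, -0.1111, 0.0, 0.0], [0.0, 0.0013, 0.0261, -0.1667, 0.0, 0.0], [0.0, 0.0039, 0.0345, -0.2222, 0.0, 0.0], [0.0, 0.0073, 0.0426, -0.2778, 0.0, 0.0]]
[[0.0, 0.0004, 0.0088, -0.0556, 0.0, 0.0], [0.0, 0.0015, 0.0175, -0.1111, 0.0, 0.0], [0.0, 0.0033, 0.0261, -0.1667, 0.0, 0.0], [0.0, 0.006, 0.0345, -0.2222, 0.0, 0.0], [0.0, 0.0093, 0.0426, -0.2778, 0.0, 0.0]]
```

Request:
{"method": "play_rows", "body": {
  "series": [
    [[0,0.0004,0.0087,-0.0556,0,0],[0,0.0015,0.0174,-0.1111,0,0],[0,0.0033,0.0259,-0.1667,0,0],[0,0.006,0.0342,-0.2222,0,0],[0,0.0093,0.0423,-0.2778,0,0]]
  ]
}}

```text
clock: 42.0
position: [0.5181, -0.1149, 0.1603]
orientation: [0.973, 1.341, -0.97]
contact_force: [1.1, 1.4, -1.8]
width: 0.0152
```

Request:
{"method": "play_rows", "body": {
  "series": [
    [[0,0.0004,0.0087,-0.0556,0,0],[0,0.0015,0.0174,-0.1111,0,0],[0,0.0033,0.0259,-0.1667,0,0],[0,0.006,0.0342,-0.2222,0,0],[0,0.0093,0.0423,-0.2778,0,0]]
  ]
}}

```text
clock: 42.42
position: [0.5312, -0.137, 0.1603]
orientation: [0.639, 1.473, -0.637]
contact_force: [0.9, 2.7, -0.2]
width: 0.0151
```

Run:
```python
from h import *
s=bot.get_state();M=pose();c=np.array([.5745,-.0968]);d=M[:2,3]-c
a=np.degrees(np.arctan2(d[1],d[0]));print(s['position'],np.degrees(theta(M)),a%360,np.hypot(*d),s['contact_force'],s['width'])
```

```text
[ 0.5312421  -0.13696185  0.16032917] -46.79236543454416 222.874492202185 0.059027285047006404 [ 0.87257781  2.65143524 -0.15810371] 0.015095622385642977
```

Request:
{"method": "play_rows", "body": {
  "series": [
    [[0,0.0004,0.0087,-0.0556,0,0],[0,0.0015,0.0174,-0.1111,0,0],[0,0.0033,0.0259,-0.1667,0,0],[0,0.006,0.0342,-0.2222,0,0],[0,0.0093,0.0423,-0.2778,0,0]]
  ]
}}

```text
clock: 42.83
position: [0.5525, -0.1514, 0.1603]
orientation: [0.299, 1.549, -0.297]
contact_force: [-1.0, 3.3, 1.5]
width: 0.0148
```

Request:
{"method": "play_rows", "body": {
  "series": [
    [[0,0.0003,0.007,-0.0444,0,0],[0,0.001,0.014,-0.0889,0,0],[0,0.0021,0.0207,-0.1333,0,0],[0,0.0039,0.0275,-0.1778,0,0],[0,0.006,0.0342,-0.2222,0,0]]
  ]
}}

```text
clock: 43.25
position: [0.5726, -0.1556, 0.1603]
orientation: [0.026, 1.57, -0.024]
contact_force: [-1.5, 2.9, 0.7]
width: 0.0149
```

Request:
{"method": "play_rows", "body": {
  "series": [
    [[0,0,0.0035,-0.022,0,0],[0,0,0.006,-0.033,0,0]]
  ]
}}

```text
clock: 43.42
position: [0.5759, -0.1556, 0.1603]
orientation: [-0.013, 1.57, 0.015]
contact_force: [-2.7, 4.0, 4.2]
width: 0.0148
```

Request:
{"method": "play_rows", "body": {
  "series": [
    [[0,0,0.002,-0.01,0,0],[0,0,0.002,-0.01,0,0]]
  ]
}}

```text
clock: 43.58
position: [0.576, -0.1556, 0.1602]
orientation: [-0.024, 1.573, 0.027]
contact_force: [-6.3, 4.0, 6.0]
width: 0.0146
```

Run:
```python
from h import *
s=bot.get_state();M=pose();c=np.array([.5745,-.0968]);d=M[:2,3]-c
a=np.degrees(np.arctan2(d[1],d[0]));print(s['position'],np.degrees(theta(M)),a%360,np.hypot(*d),s['contact_force'],s['width'])
```

```text
[ 0.57601708 -0.15559307  0.16021951] 1.8576641739325788 271.47811369557235 0.05881264413772726 [-6.27770156  3.98294992  5.95248397] 0.014616282620329274
```

Request:
{"method": "play_rows", "body": {
  "series": [
    [[0,0,0.003,0,0,0],[0,0,0.003,0,0,0]]
  ]
}}

```text
clock: 43.75
position: [0.5762, -0.1556, 0.1602]
orientation: [-0.024, 1.577, 0.026]
contact_force: [-11.1, 4.2, 8.9]
width: 0.015
```

Request:
{"method": "play_rows", "body": {
  "series": [
    [[0,0,0,0,0,0],[0,0,0,0,0,0],[0,0,0,0,0,0]]
  ],
  "fingers": -0.06
}}

```text
clock: 44.0
position: [0.5794, -0.157, 0.1598]
orientation: [-0.026, 1.568, 0.024]
contact_force: [-0.1, -0.3, -0.1]
width: 0.0401
```

Request:
{"method": "play_rows", "body": {
  "series": [
    [[-0.06,0,0,0,0,0],[-0.12,0,0,0,0,0],[-0.16,0,0,0,0,0],[-0.2,0,0,0,0,0],[-0.2,0,0,0,0,0]]
  ]
}}

```text
clock: 44.42
position: [0.5821, -0.1581, 0.2864]
orientation: [-0.029, 1.558, 0.02]
contact_force: [0.5, -0.2, 1.2]
width: 0.0401
```

Request:
{"method": "play_rows", "body": {
  "series": [
    [[0,0.05,-0.25,0,0,0],[0,0.05,-0.25,0,0,0],[0,0.05,-0.25,0,0,0],[0,0.05,-0.25,0,0,0],[0,0.05,-0.25,0,0,0]]
  ]
}}

```text
clock: 44.83
position: [0.4231, -0.1298, 0.2775]
orientation: [-0.023, 1.575, 0.025]
contact_force: [-0.1, 0.2, -0.3]
width: 0.04
```

Run:
```python
from h import *
s=bot.get_state();print(s['clock'],s['position'],s['contact_force'])
im=snap('scene','s12');b=snap('side','d12');w=snap('wrist','w12')
p=np.load('pics/w12_pose.npy');print(proj('wrist',[.5748,-.157,.17],p),proj('wrist',[.5745,-.0968,.122],p))
o=np.hstack([im[130:300,90:345],b[110:280,190:445]]);o2=np.hstack([b[230:330,200:455]*1,w[20:120,200:455]])
save(np.vstack([o,np.hstack([w[0:200,200:455],b[150:350,200:455]])]),'c12',None,1.55)
```

```text
44.8333 [ 0.42311253 -0.12975832  0.27746695] [-0.05715857  0.17508448 -0.29417792]
(np.float64(413.17489972528915), np.float64(217.15131612851025)) (np.float64(400.8008261721679), np.float64(146.3033885420712))
```

View pics/c12.png

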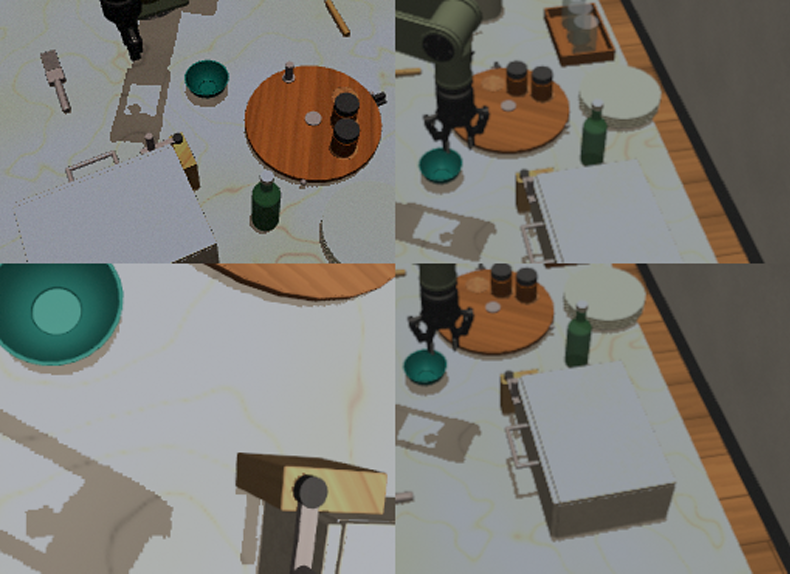

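Run:
```python
from h import *
w=np.load('pics/w12.npy');p=np.load('pics/w12_pose.npy')
save(w[120:290,330:480],'c13',None,3.5)
for q in ([.5748,-.157,.17],[.5748,-.157,.122],[.5752,-.182,.122],[.5745,-.0968,.122]): print((np.array(proj('wrist',q,p))-[330,120])*3.5)
```

```text
[291.11214904 340.02960645]
[221.82476808 282.33269769]
[209.73877311 355.88065411]
[247.8028916  92.0618599]
```

```bash
python3 -c "
from bench import bot
print(bot.job_done())"
```

```text
the job is handed in; nothing more can be done
None
```

The job is done and handed in at about 45 s on the robot's clock. I did every step in the order asked:

- **Drawer out:** I pulled it to its stop.
- **Lazy susan to the first click:** I turned it anticlockwise to the end stop, and it settled on the loading click.
- **Jars:** only two amber jars were in the drawer. One now stands on the middle cork place and one on an end place.
- **Lazy susan to the last click:** I turned it 120° clockwise with the jars aboard.
- **Drawer home and turnbutton across:** I pushed the drawer shut (0.160 m of travel to a hard stop), then swung the turnbutton to its stop.

**Last checks**
- **Jars and lazy susan:** both jars are upright and were within about 3 mm of the middle of their corks. The knob is within about 1 mm of where the serving click should put it.
- **Drawer and turnbutton:** the drawer shows no gap. The turnbutton lies across its front, at about 271° against the expected 270.7°.
- **Bystanders, tin and arm:** the bystanders look unmoved. The tin was still in the drawer in the last view before I shut it. The arm is clear, with no contact force.

**Disagreements and failures**
- **Side contact:** the gripper briefly touched something with about 14 N, probably the drawer's front panel, while going down on the first jar. That is under the 40 N limit.
- **Last close-up:** a final enlarged look at the turnbutton was refused because the picture limit was reached. That check rests on the previous picture, the projected positions and the stop force.

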